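Weigh the wax pot and seat it in the heater

ROBOT

A 6-joint arm with a two-finger parallel gripper is mounted at the origin on the work surface. World frame = base frame: x ahead of the robot, y to its left, z up, the work surface at z = 0. Lengths are in mm, angles in rad, forces in N, time in s.
With the tool pointing down it reaches from about 300 to 775 mm from the base axis. Payload 14.6 kg.
Tool frame: the origin (TCP) lies at the very end of the fingers, on their centre line; the grasp point (between the pads) lies 19 mm behind it; y points along the fingers, z is the direction in which the jaws open and shut, and the axes are right-handed (so a half turn about y gives the same grasp; the last joint's range is limited). The gripper opens to 94 mm and grips with 3 to 60 N. Pads are 16 mm wide; open, the fingers measure 119 mm over their backs; the gripper's body (75 mm by 177 mm) begins 78 mm behind the grasp point.
Start: joints at [1.158, 0.3, 1.521, -0, 1.321, -0.067], TCP at [186.419, 517.433, 205.446] pointing down, gripper open.
Joint ranges: [-3.03, 3.03], [-0.79, 2.21], [0.23, 2.52], [-1.04, 4.18], [0, 3.07], [-2.55, 2.55]. Speed limits (rad/s): [2.22, 2.22, 2.57, 3.14, 3.14, 3.14].

INTERFACE

Orientations are given as [roll, pitch, yaw] about the fixed x, y, z axes, in that order (R = Rz(yaw) Ry(pitch) Rx(roll)).
In Python, from cell import monitor, optics, manip gives the robot as it stands.
- The arm moves only by the shell command python3 -m creep 'ROWS' [FORCE]. ROWS is JSON, a list of rows, each an object of numbers: "tx", "ty", "tz": the shift along the tool's x, y, z scaled (see below); "turn": the turn about the tool's y scaled (see below); "fingers": the finger opening in mm, from 0 to 94. In form: [{"tx": .., "ty": .., "tz": .., "turn": .., "fingers": ..}, ...]. A call has 1 to 20 rows; each row is the pose to reach, as a shift and turn from the pose measured when the call began, along the tool's axes at that moment, turning the shorter way round; what a row does not reach only later rows make up. The controller multiplies each number of a shift by 200 mm and each number of a turn by pi rad. A row lasts 1/10 s, in which the tool goes at most 50 mm and 8.59 degrees, less where a joint would pass 70% of its speed; a pose out of reach is approached as far as the arm can. A call with a number of a shift or a turn outside -1 to 1 is refused whole. A call with a gripper value outside its range is refused whole. The fingers move at their own pace and stop on an object; FORCE is the grip in N (left out, the last holds). Time passes only in rows, so rows that repeat a pose let the fingers close. It gives the time, the measured TCP pose, the force and the opening at its end, in the units of the state.
- monitor.read_state(): the state, without advancing time (a new reading comes with each control period).
- optics.camera(name): name is "scene" or "top" or "wrist"; returns a dict with "frame" (400x640x3 uint8, red, green, blue), "range_z" (400x640 float32, mm along the optical axis (not along the pixel's ray), 0 where there is no reading), "fx", "fy", "cx", "cy" (pixels), "R" (3x3) and "t" (3): a world point X has camera coordinates R X + t; the wrist camera has in their place "mount" (4x4, takes a point from camera to tool coordinates, whose origin is the TCP and whose axes are the tool frame's). Camera axes: x right, y down, z forward; pixel columns grow to the right and rows downward; lengths in mm; the calibration is good to about 2 mm. A picture is of the moment at which its call begins: read the wrist's pose just before it.
- manip.sign_off(): hands the job in, once; it reports no verdict.
The state is a dict: "clock": time; "joints": joint angles; "qd": joint speeds; "effort": joint torques, N m; "eef_pos": TCP position; "eef_rot": TCP orientation; "wrist_force": force on the tool from outside, world axes, zero at the start; "moment": the same for the moment, N m; "finger_gap": finger opening in mm.
Only numpy, scipy, OpenCV 4.12 (cv2) and the standard library are available. Lean on these libraries where they do the work, as an engineer would, in place of code of your own. Each camera call takes 0.05 s, during which the arm holds its last target.

TASK

Weigh the wax pot before it goes into the heater: hang it by its wire bail on the hook of the spring scale, easing its weight slowly onto the hook so that the scale is neither jerked, struck nor overloaded when you let go, and leave it hanging untouched until pot and needle have been still for a good second. Then lift it off the hook slowly, without letting the hook snap back, and set it upright, right down in the heater's round well, without dropping or forcing it. Keep the pot upright throughout and leave everything else on the counter where it is.

Things in the scene. Friction and masses are not known exactly. Their poses are not given: they have to be found in the camera images.
- pot_center (a point): wax pot: round lidded aluminium pot, 80 mm diameter (lid rim 83), 60 mm high, foot bevelled 7 mm wide, 8 mm high; weighs 0.12 to 0.52 kg, centre of mass within 6 mm of its axis. This point: on the axis, 30 mm above the underside. z is the pot's upright axis; its -x points along the straight handle.
- pot_grip (a point): place to grasp the pot's orange handle: a straight flat bar along the pot's x, 10 mm thick (y), 22 mm tall (z), from the pot's wall to 130 mm from its axis. This point: mid-section of the bar, 95 mm from the pot's axis, 53 mm above the pot's underside. Axes as the pot's.
- pot_bail (a point): underside of the peak of the pot's rigid upright wire bail, where a hook takes it: on the axis, 130 mm above the underside. The bail is a hoop of 5 mm steel wire in the pot's y-z plane, feet 81 mm apart on the pot's sides, 70 mm clear above the lid, sloping 29 degrees down to each side of its peak. Axes as the pot's.
- hook_seat (a point): scale's steel J-hook (6 mm wire). This point: inner bottom of its bowl, where the bail's underside rests, 270 mm above the counter when empty. It opens to its -x: the tip rises to 24 mm above this point, 14 mm to -x; throat 14 mm wide; the shank stands at +10 mm x up to 42 mm above this point, then bends in over the bowl by 55 mm. Wire bottom 6 mm below. It only moves straight up and down.
- hook (a joint): how far the hook is drawn down, m: 0 empty, 0.090 at its stop. Spring: 70 N/m, i.e. 14 mm per newton, after a 0.07 N preload; lightly damped, so it bobs for a second or two. Full scale is 6 N. A delicate movement: the hook should not travel faster than 100 mm/s, up or down. Needles on both dial faces turn 52 rad per m.
- scale: fixed bench stand. Origin on the counter below the hook's bowl; axes as the hook's. Dial housing above the hook: 112 mm disc in y-z, 40 mm thick, lower edge 94 mm above the empty bowl. Base plate 12 mm thick, x -20 to 180, y -50 to 140 mm. Column of 24 mm diameter at x 135, y 100, 522 mm high; arm from it at 507 mm height.
- well_floor (a point): centre of the floor of the white wax heater's round well, 42 mm above the counter. Heater: fixed drum, 132 mm diameter, 80 mm high, open on top; well 85 mm diameter, 38 mm deep. A pot seated in it has its lid 22 mm above the heater's top and its handle 4 mm clear above the rim, in any direction.
- brush: bystander: shaving brush, copper foot and black bristles, standing, 52 mm wide, 110 mm high; origin at the centre of its underside
- clipper: bystander: hair clipper, black with steel head and copper trim, lying, about 160 x 45 x 35 mm; origin at the centre of its underside
- talc: bystander: white bottle with red cap, 52 mm diameter, 130 mm high; origin at the centre of its underside
- can1: bystander: blue can with white band, 48 mm diameter, 135 mm high; origin at the centre of its underside
- can2: bystander: blue can with white band, 48 mm diameter, 135 mm high; origin at the centre of its underside
- wax_jar: bystander: amber jar with black cap, 76 mm diameter, 85 mm high; origin at the centre of its underside
- spatula: bystander: flat wooden spatula lying on the counter, 168 x 18 x 5 mm; origin at the centre of its underside
- pomade: bystander: flat dark tin with brass-coloured cap, 72 mm diameter, 45 mm high; origin at the centre of its underside
Things that resemble listed ones, but are neither listed nor needed, are in the scene too. What is shaped like the part that bears pot_center but green, turquoise or yellow is not meant.

How it is judged (in metres and radians):
On the way:
1. the pot hangs from the hook by its bail, clear of everything else and untouched by the robot, with pot and scale at rest for 1 s (contact force between hook and pot above 0.8 N and contact force between each of pot, hook and the arm below 0.02 N and contact force between each of pot, hook and the fingers below 0.02 N and distance between pot_bail and hook_seat below 0.008 m and height (world z) of pot_center above 0.07 m and angle between pot_center's own z axis and vertical below 0.2 rad and linear speed of pot below 0.01 m/s and velocity of joint hook between -0.006 and 0.006 m/s), for 1 s.
At the end, for the whole second after the job is handed in: The pot has hung on the scale at rest and untouched for 1 s, and now stands released and still in the heater's well: axis within 6 mm of the well's centre, underside within 4 mm of the well's floor, tilted less than 0.05 rad; the scale's hook is empty and back within 3 mm of its rest position (horizontal distance between pot_center and well_floor below 0.006 m and z of pot_center in the frame of well_floor below 0.034 m and angle between pot_center's own z axis and vertical below 0.05 rad and linear speed of pot below 0.01 m/s and value of joint hook below 0.003 m and contact force between pot and the fingers below 0.02 N).
It fails at once if the scale is jerked: its hook moves faster than 0.10 m/s (pot dropped or let go before the hook carries it, or hook let snap back) (velocity of joint hook above 0.1 m/s or velocity of joint hook below -0.1 m/s).
It fails at once if the hook is pushed or struck with more than 15 N, or overloaded (drawn down more than 86 mm, about 6 N) (contact force between hook and anything else above 15 N or value of joint hook above 0.086 m).
It fails at once if the pot is forced or dropped into the heater: more than 40 N between them (contact force between pot and heater above 40 N).
It fails at once if the pot is tipped by more than 0.5 rad (angle between pot_center's own z axis and vertical above 0.5 rad).
It fails at once if a bystander is displaced by more than 30 mm (distance of any of brush, clipper, talc, can1, can2, wax_jar, spatula, pomade from where it was at the start of the episode above 0.03 m).
It also fails if it takes over 72 s, if anything falls off the work surface, if the arm or the gripper's body presses on something with over 40 N, if the wrist force passes 120 N, or if a joint passes its speed limit or range.

## Working session

There is one attempt and no reset: what is moved stays moved. The work goes in short steps, Python scripts to look and compute and a shell command to move; the robot and the scene stay as the last step left them, time stands still between calls to the robot, and variables do not carry over. Pictures are saved under pics/ and viewed, and the job is handed in when it is done.

```bash
ls; mkdir -p pics; python3 - <<'E'
from cell import monitor, optics
import cv2,numpy as np
s=monitor.read_state()
for k,v in s.items(): print(k,np.round(v,3))
for n in ["scene","top"]:
    c=optics.camera(n)
    cv2.imwrite(f"pics/{n}0.png",c["frame"][:,:,::-1]); np.savez(f"pics/{n}0.npz",**c)
    print(n,c["fx"],c["fy"],c["cx"],c["cy"],np.round(c["R"],3).tolist(),np.round(c["t"],1), -c["R"].T@c["t"])
c=optics.camera("wrist");print(np.round(c["mount"],3).tolist(),c["fx"])
cv2.imwrite("pics/wrist0.png",c["frame"][:,:,::-1])
E
```

```text
pics
clock 0.0
joints [ 1.158  0.3    1.522 -0.     1.321 -0.067]
qd [ 0.    -0.002 -0.    -0.001 -0.001 -0.001]
effort [ 2.0000e-03 -5.3181e+01 -3.5274e+01  7.1000e-02  2.4000e-02 -0.0000e+00]
eef_pos [186.323 517.211 204.898]
eef_rot [-1.572  0.    -0.346]
wrist_force [ 0.125 -0.626 -0.005]
moment [ 0.039 -0.004 -0.018]
finger_gap 93.819
scene 422.54666568644296 422.54666568644296 314.48508344606876 199.29268449446596 [[0.052, 0.998, 0.022], [0.61, -0.014, -0.792], [-0.791, 0.055, -0.61]] [  -7.4 -149.1 2122.1] [1768.87528267 -111.0200661  1176.49458042]
top 436.800516200967 436.800516200967 317.5977023540201 198.73548601149938 [[0.006, -1.0, -0.003], [-0.996, -0.006, -0.089], [0.089, 0.004, -0.996]] [ -31.1  463.  1626.1] [ 316.02148171  -34.51148806 1660.87887637]
[[-0.0, 0.962, 0.272, -80.228], [-0.001, -0.272, 0.962, -178.922], [1.0, -0.0, 0.001, -0.295], [0.0, 0.0, 0.0, 1.0]] 279.68472574790394
```

View pics/scene0.png

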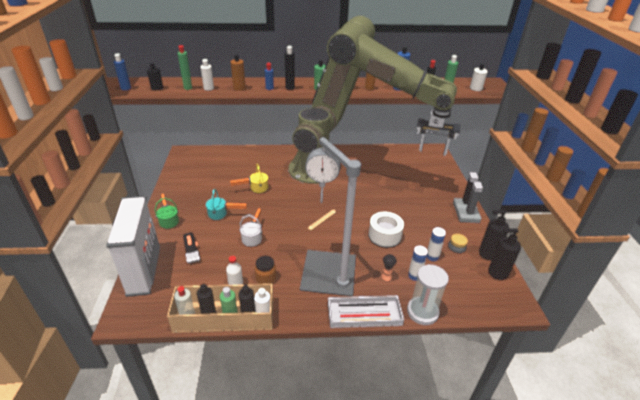

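View pics/top0.png

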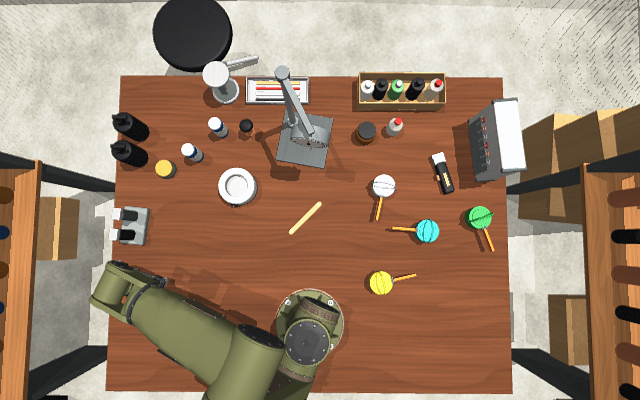

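View pics/wrist0.png

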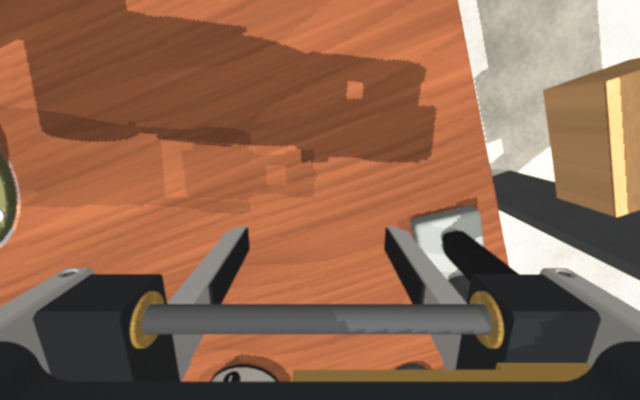

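The target is the silver/white pot at top px (383,186), with its orange handle running to about (378,220). The yellow pot (381,283), turquoise pot (428,231) and green pot (480,217) are look-alikes excluded by colour. The heater is at (237,186) and the scale around (308,138). Next I'll enlarge these and measure.

```bash
cat > h.py <<'E'
import numpy as np, cv2
def load(n): return dict(np.load(f"pics/{n}.npz"))
def ray(c,u,v):
    d=np.array([(u-c["cx"])/c["fx"],(v-c["cy"])/c["fy"],1.0]); R=c["R"]
    return -R.T@c["t"], R.T@d
def onz(c,u,v,z):
    o,d=ray(c,u,v); return o+d*(z-o[2])/d[2]
def cloud(c):
    v,u=np.mgrid[0:400,0:640]; Z=c["range_z"]
    P=np.stack([(u-c["cx"])/c["fx"]*Z,(v-c["cy"])/c["fy"]*Z,Z],-1)
    return (P-c["t"])@c["R"]
def proj(c,X):
    p=c["R"]@np.asarray(X,float)+c["t"]; return c["fx"]*p[0]/p[2]+c["cx"],c["fy"]*p[1]/p[2]+c["cy"]
def tri(c1,p1,c2,p2):
    o1,d1=ray(c1,*p1);o2,d2=ray(c2,*p2)
    A=np.stack([d1,-d2],1);s=np.linalg.lstsq(A,o2-o1,rcond=None)[0]
    a=o1+d1*s[0];b=o2+d2*s[1];return (a+b)/2,np.linalg.norm(a-b)
E
python3 - <<'E'
from h import *
t=load("top0");s=load("scene0")
P=cloud(t)
for n,(u,v) in dict(pot=(383,186),heaterrim=(222,186),well=(237,186),plate=(290,155),table=(340,250)).items(): print(n,np.round(P[v,u]))
def crop(c,x0,y0,w,h,k): return cv2.resize(c["frame"][y0:y0+h,x0:x0+w,::-1],None,fx=k,fy=k,interpolation=cv2.INTER_CUBIC)
cv2.imwrite("pics/c_top_scale.png",crop(t,260,55,90,120,5)[:600])
cv2.imwrite("pics/c_top_pot.png",crop(t,345,165,70,70,8))
cv2.imwrite("pics/c_sc_scale.png",crop(s,280,130,110,170,3.5))
cv2.imwrite("pics/c_sc_pot.png",crop(s,225,195,60,60,9))
E
```

```text
pot [ 507. -268.   67.]
heaterrim [502. 319.  86.]
well [507. 273.  42.]
plate [633.  79.   6.]
table [ 271. -114.   -1.]
```

View pics/c_top_scale.png

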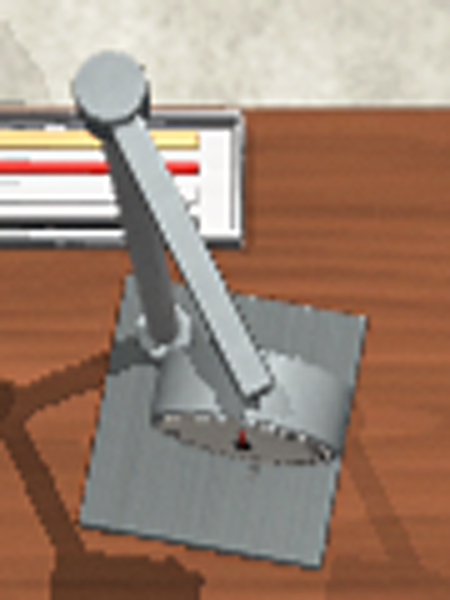

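View pics/c_top_pot.png

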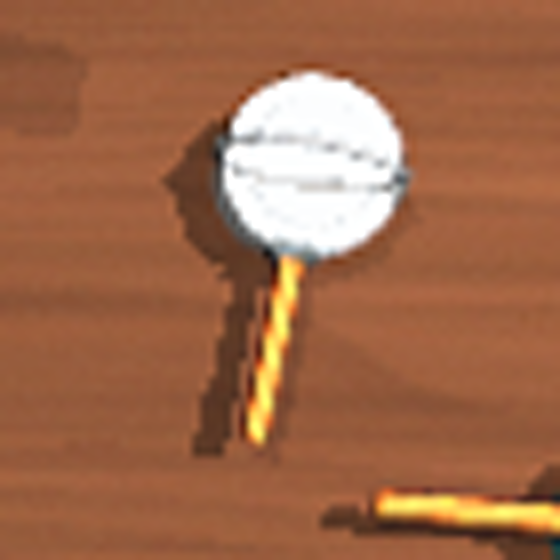

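View pics/c_sc_scale.png

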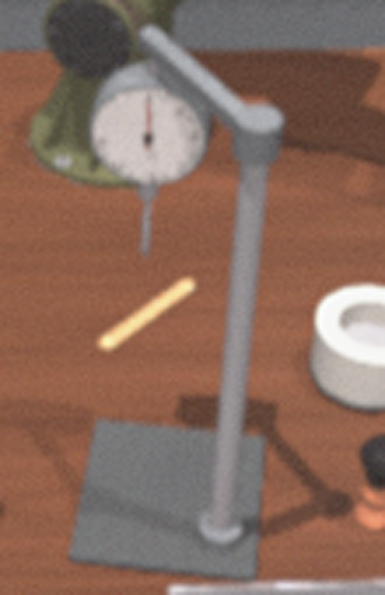

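View pics/c_sc_pot.png

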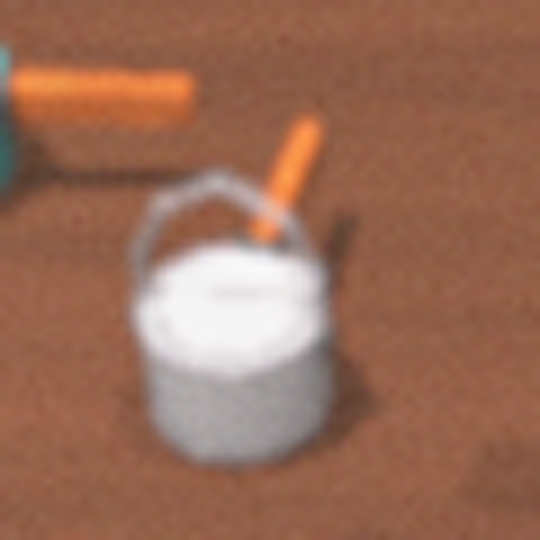

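The pot crop shows a white lid centred at about (383.5,186), with an orange handle pointing toward the robot. The other three pots have coloured bodies, so this is the right one. The scale crops show the plate corners, the dial facing the robot, and the hook bottom at scene px ≈ (321,202). Now the poses.

```bash
python3 - <<'E'
from h import *
t=load("top0");s=load("scene0")
# plate
c=np.array([[82,522],[320,567],[368,318],[128,277]])/5-0.4+[260,55]
g=cv2.cvtColor(t["frame"],cv2.COLOR_RGB2GRAY)
c=cv2.cornerSubPix(g,c.astype(np.float32).reshape(-1,1,2),(3,3),(-1,-1),(3,30,.01)).reshape(-1,2);print(c)
W=np.array([onz(t,u,v,12)[:2] for u,v in c]);L=np.array([[-20,140],[-20,-50],[180,-50],[180,140]],float)
def fit(L,W):
    a=L-L.mean(0);b=W-W.mean(0);th=np.arctan2((a[:,0]*b[:,1]-a[:,1]*b[:,0]).sum(),(a*b).sum())
    R=np.array([[np.cos(th),-np.sin(th)],[np.sin(th),np.cos(th)]]);o=W.mean(0)-R@L.mean(0);return th,o,W-(L@R.T+o)
th,o,res=fit(L,W);print("scale",th,o,res.round(1))
R=np.array([[np.cos(th),-np.sin(th)],[np.sin(th),np.cos(th)]])
# check hook bottom & column top
print("hook bottom pred scene",proj(s,[*o,264]),"top",proj(t,[*o,264]))
ct=R@[135,100]+o;print("column top pred",proj(t,[*ct,522]),proj(s,[*ct,522]))
# pot
P=cloud(t);hsv=cv2.cvtColor(t["frame"],cv2.COLOR_RGB2HSV)
roi=np.zeros((400,640),bool);roi[165:235,355:412]=1
lid=roi&(hsv[...,1]<60)&(hsv[...,2]>150);
cn,_=cv2.findContours(lid.astype(np.uint8),0,cv2.CHAIN_APPROX_NONE);cn=max(cn,key=cv2.contourArea)
pts=np.array([onz(t,u,v,60)[:2] for u,v in cv2.convexHull(cn)[:,0]]).astype(np.float32)
print("lid circle",cv2.minEnclosingCircle(pts),cv2.fitEllipse(cn))
e=cv2.fitEllipse(cn);pl=onz(t,*e[0],60);print("lid c",pl)
h=roi&(hsv[...,0]<25)&(hsv[...,1]>130)&(hsv[...,2]>185)
h=cv2.morphologyEx(h.astype(np.uint8),cv2.MORPH_OPEN,np.ones((2,2)))
n,lb,st,_=cv2.connectedComponentsWithStats(h);k=1+np.argmax(st[1:,4]);vs,us=np.nonzero(lb==k);print("handle px",st[k])
H=np.array([onz(t,u,v,64)[:2] for u,v in zip(us,vs)])
l=cv2.fitLine(H.astype(np.float32),2,0,.01,.01).ravel();d=l[:2]*np.sign(l[0]);nrm=np.array([-d[1],d[0]])
a=(H-pl[:2])@d;print("handle yaw",np.arctan2(d[1],d[0]),"offset of lid centre",(l[2:]-pl[:2])@nrm,"extent",a.min(),a.max(),"depth z",np.median(P[vs,us,2]))
# heater
roi=np.zeros((400,640),bool);roi[155:220,205:270]=1
Hc=P[roi];m=roi&(abs(P[...,2]-80)<12)&(hsv[...,1]<60)
cn,hi=cv2.findContours(m.astype(np.uint8),cv2.RETR_CCOMP,cv2.CHAIN_APPROX_NONE)
for q in cn:
    if len(q)>40:
        w=np.array([onz(t,u,v,80)[:2] for u,v in q[:,0]]);A=np.c_[2*w,np.ones(len(w))];x=np.linalg.lstsq(A,(w**2).sum(1),rcond=None)[0];print("heater",x[:2],"r",np.sqrt(x[2]+x[:2]@x[:2]))
# same, scene camera
P2=cloud(s);hs=cv2.cvtColor(s["frame"],cv2.COLOR_RGB2HSV)
roi=np.zeros((400,640),bool);roi[200:260,360:415]=1
m=roi&(abs(P2[...,2]-80)<8)&(hs[...,1]<60);w=P2[m][:,:2]
print("heater scene rim mean",w.mean(0),cv2.minEnclosingCircle(w.astype(np.float32)))
E
```

```text
[[275.4839  159.07748]
 [322.8407  167.5819 ]
 [332.79764 117.04806]
 [285.67642 109.09644]]
scale -0.17826816580358995 [610.7071268  -5.4747799] [[-0.7 -2.2]
 [ 1.2  3.6]
 [ 1.4  1.7]
 [-1.9 -3.2]]
hook bottom pred scene (np.float64(321.5738598550488), np.float64(203.4512834407841)) top (np.float64(310.61127372385295), np.float64(146.71448857615243))
column top pred (np.float64(281.50592450787366), np.float64(71.42096463304455)) (np.float64(353.9912019961641), np.float64(164.6001013410039))
lid circle ((511.09344482421875, -271.4333190917969), 42.18830871582031) ((383.6058349609375, 185.1304473876953), (21.551101684570312, 22.063270568847656), 172.48402404785156)
lid c [ 511.45024481 -271.57091303   60.        ]
handle px [398 228  10   3  28]
handle yaw 1.5629462 offset of lid centre 160.85139717068031 extent -84.74057972579405 -51.94534436733073 depth z 62.175479301354635
heater [505.9519576  269.10813572] r 64.50226635895805
heater [506.35608833 269.045893  ] r 43.348908933944955
heater scene rim mean [510.75321331 265.69010159] ((504.09576416015625, 266.966552734375), 70.80168914794922)
```

```bash
python3 - <<'E'
from h import *
t=load("top0");hsv=cv2.cvtColor(t["frame"],cv2.COLOR_RGB2HSV)
m=np.zeros((400,640),bool);m[195:223,366:390]=1
h=m&(hsv[...,0]<25)&(hsv[...,1]>110)&(hsv[...,2]>195)
vs,us=np.nonzero(h);H=np.array([onz(t,u,v,64)[:2] for u,v in zip(us,vs)]);pl=np.array([511.3,-271.5])
l=cv2.fitLine(H.astype(np.float32),2,0,.01,.01).ravel();d=l[:2]*np.sign(l[0]);nrm=np.array([-d[1],d[0]]);a=(H-pl)@d
yaw=np.arctan2(d[1],d[0])
print(len(us),"yaw",yaw,"off",(l[2:]-pl)@nrm,a.min(),a.max(), "grip",pl-95*d, "via line",l[2:]+d*((pl-95*d-l[2:])@d))
from cell import monitor
s=monitor.read_state();print(s["eef_pos"],s["eef_rot"])
E
```

```text
50 yaw -0.21435325 off 0.8245336128121359 -131.22803668705038 -45.45610641683347 grip [ 418.47414856 -251.29202461] via line [ 418.64953913 -250.48636137]
[186.33445548 517.25995487 205.01032586] [-1.57169959e+00  4.34775433e-05 -3.45764591e-01]
```

```bash
cat > goal.py <<'E'
# how far to go: python3 goal.py x y z yaw  (TCP target) -> scaled tool shifts
import sys,numpy as np
from scipy.spatial.transform import Rotation as Ro
from cell import monitor
s=monitor.read_state();x,y,z,yaw=map(float,sys.argv[1:5])
M=Ro.from_euler("xyz",s["eef_rot"]).as_matrix()
d=M.T@(np.array([x,y,z])-s["eef_pos"])
M2=Ro.from_euler("xyz",[-np.pi/2,0,yaw]).as_matrix()
t=Ro.from_matrix(M.T@M2).as_rotvec()[1]
print("clock",round(s["clock"],2),"pos",np.round(s["eef_pos"],1),"rot",np.round(s["eef_rot"],4),"F",np.round(s["wrist_force"],2),"M",np.round(s["moment"],3),"gap",round(s["finger_gap"],1),"j",np.round(s["joints"],2))
print("tx ty tz",np.round(d/200,4),"turn",round(t/np.pi,4))
E
python3 goal.py 418.5 -251 205 -0.214
for y in 330 135 -60 ; do :; done; python3 goal.py 244 325 205 -0.3
```

```text
clock 0.15 pos [186.3 517.3 205. ] rot [-1.5717  0.     -0.3458] F [ 0.31 -0.21  0.02] M [-0.035 -0.012  0.012] gap 94.1 j [ 1.16  0.3   1.52 -0.    1.32 -0.07]
tx ty tz [ 2.3940e+00  2.9000e-03 -3.2205e+00] turn -0.0419
clock 0.15 pos [186.3 517.3 205. ] rot [-1.5717  0.     -0.3458] F [ 0.31 -0.21  0.02] M [-0.035 -0.012  0.012] gap 94.1 j [ 1.16  0.3   1.52 -0.    1.32 -0.07]
tx ty tz [ 5.971e-01  8.000e-04 -8.067e-01] turn -0.0146
```

```bash
python3 -m creep '[{"tx":0.15,"tz":-0.2,"turn":-0.02,"fingers":50},{"tx":0.3,"tz":-0.4,"turn":-0.042,"fingers":50},{"tx":0.45,"tz":-0.6,"turn":-0.042,"fingers":50},{"tx":0.6,"tz":-0.8,"turn":-0.042,"fingers":50},{"tx":0.72,"tz":-0.97,"turn":-0.042,"fingers":50}]' 30; python3 goal.py 418.5 -251 205 -0.214
```

```text
clock 0.15 pos [186.3 517.3 205. ] rot [-1.5717  0.     -0.3458] F [ 0.31 -0.21  0.02] M [-0.035 -0.012  0.012] gap 94.1 j [ 1.16  0.3   1.52 -0.    1.32 -0.07]
tx ty tz [ 2.3940e+00  2.9000e-03 -3.2205e+00] turn -0.0419$[0]: bad value
```

```bash
python3 -m creep '[{"tx":0.1,"tz":-0.2,"fingers":50},{"tx":0.2,"tz":-0.4,"fingers":50},{"tx":0.3,"tz":-0.6,"fingers":50},{"tx":0.4,"tz":-0.8,"fingers":50},{"tx":0.5,"tz":-1.0,"fingers":50}]'; python3 goal.py 418.5 -251 205 -0.214
```

```text
clock 0.15 pos [186.3 517.3 205. ] rot [-1.5717  0.     -0.3458] F [ 0.31 -0.21  0.02] M [-0.035 -0.012  0.012] gap 94.1 j [ 1.16  0.3   1.52 -0.    1.32 -0.07]
tx ty tz [ 2.3940e+00  2.9000e-03 -3.2205e+00] turn -0.0419$[0]: bad value
```

Probably every key is required.

```bash
python3 -m creep '[{"tx":0.15,"ty":0,"tz":-0.2,"turn":-0.02,"fingers":50},{"tx":0.3,"ty":0,"tz":-0.4,"turn":-0.042,"fingers":50},{"tx":0.45,"ty":0,"tz":-0.6,"turn":-0.042,"fingers":50},{"tx":0.6,"ty":0,"tz":-0.8,"turn":-0.042,"fingers":50},{"tx":0.72,"ty":0,"tz":-0.97,"turn":-0.042,"fingers":50}]' 30; python3 goal.py 418.5 -251 205 -0.214
```

```text
clock: 0.65
eef_pos: [256.1, 283.8, 205.0]
eef_rot: [-1.572, 0.0, -0.214]
wrist_force: [0.4, 0.1, 0.5]
finger_gap: 57.3
clock 0.65 pos [256.1 283.8 205. ] rot [-1.5717e+00  1.0000e-04 -2.1390e-01] F [0.38 0.13 0.49] M [ 0.055 -0.012  0.022] gap 57.3 j [ 0.74 -0.08  1.95 -0.    1.28 -0.62]
tx ty tz [ 1.3609e+00  2.4000e-03 -2.4408e+00] turn 0.0
```

```bash
python3 -m creep '[{"tx":0.11,"ty":0,"tz":-0.2,"turn":0,"fingers":50},{"tx":0.22,"ty":0,"tz":-0.4,"turn":0,"fingers":50},{"tx":0.33,"ty":0,"tz":-0.6,"turn":0,"fingers":50},{"tx":0.45,"ty":0,"tz":-0.8,"turn":0,"fingers":50},{"tx":0.55,"ty":0,"tz":-1.0,"turn":0,"fingers":50}]'; python3 goal.py 418.5 -251 205 -0.214
```

```text
clock: 1.15
eef_pos: [321.3, 63.2, 205.4]
eef_rot: [-1.572, -0.001, -0.214]
wrist_force: [1.6, 0.5, 0.6]
finger_gap: 50.1
clock 1.15 pos [321.3  63.2 205.4] rot [-1.5715e+00 -7.0000e-04 -2.1380e-01] F [1.65 0.48 0.59] M [ 0.013 -0.028  0.009] gap 50.1 j [ 0.08 -0.23  2.07 -0.    1.3  -1.27]
tx ty tz [ 0.8082  0.0036 -1.432 ] turn 0.0001
```

```bash
python3 -m creep '[{"tx":0.11,"ty":0,"tz":-0.2,"turn":0,"fingers":50},{"tx":0.22,"ty":0,"tz":-0.4,"turn":0,"fingers":50},{"tx":0.33,"ty":0,"tz":-0.6,"turn":0,"fingers":50},{"tx":0.45,"ty":0,"tz":-0.8,"turn":0,"fingers":50},{"tx":0.55,"ty":0,"tz":-1.0,"turn":0,"fingers":50}]'; python3 goal.py 418.5 -251 120 -0.214
```

```text
clock: 1.65
eef_pos: [386.5, -157.8, 205.6]
eef_rot: [-1.572, -0.001, -0.214]
wrist_force: [1.4, 0.2, 0.0]
finger_gap: 49.8
clock 1.65 pos [ 386.5 -157.8  205.6] rot [-1.5715e+00 -9.0000e-04 -2.1430e-01] F [1.37 0.24 0.01] M [ 0.012 -0.043 -0.019] gap 49.8 j [-0.48 -0.    1.87 -0.    1.27 -1.83]
tx ty tz [ 0.2549  0.4284 -0.4211] turn -0.0001
```

```bash
python3 -m creep '[{"tx":0.12,"ty":0.1,"tz":-0.2,"turn":0,"fingers":50},{"tx":0.255,"ty":0.25,"tz":-0.42,"turn":0,"fingers":50},{"tx":0.255,"ty":0.428,"tz":-0.42,"turn":0,"fingers":50},{"tx":0.255,"ty":0.428,"tz":-0.42,"turn":0,"fingers":50},{"tx":0.255,"ty":0.428,"tz":-0.42,"turn":0,"fingers":50}]'; python3 - <<'E'
from cell import monitor,optics
import numpy as np,cv2
from scipy.spatial.transform import Rotation as Ro
s=monitor.read_state();c=optics.camera("wrist");cv2.imwrite("pics/wrist1.png",c["frame"][:,:,::-1])
T=np.eye(4);T[:3,:3]=Ro.from_euler("xyz",s["eef_rot"]).as_matrix();T[:3,3]=s["eef_pos"];C=T@c["mount"]
R=C[:3,:3].T;c["R"]=R;c["t"]=-R@C[:3,3];np.savez("pics/wrist1.npz",**c)
from h import *
P=cloud(c);hsv=cv2.cvtColor(c["frame"],cv2.COLOR_RGB2HSV)
m=(hsv[...,0]<22)&(hsv[...,1]>170)&(hsv[...,2]>150)&(P[...,2]>45)&(P[...,2]<80)
vs,us=np.nonzero(m);Q=P[m];print(len(us),us.min(),us.max(),vs.min(),vs.max(),Q.min(0),Q.max(0))
E
python3 goal.py 418.5 -251 120 -0.214
```

```text
clock: 2.15
eef_pos: [418.3, -250.3, 120.6]
eef_rot: [-1.571, 0.0, -0.214]
wrist_force: [0.3, 0.5, 0.4]
finger_gap: 49.8
1628 143 320 150 263 [ 343.64896815 -386.69418663   45.79327808] [ 468.09585224 -240.80429249   65.84672974]
clock 2.2 pos [ 418.9 -250.3  121.7] rot [-1.5719 -0.002  -0.2137] F [0.42 0.55 0.09] M [ 0.05  -0.007  0.024] gap 49.7 j [-0.61  0.25  1.79 -0.    1.1  -1.97]
tx ty tz [-0.0013  0.0086 -0.0037] turn 0.0001
```

View pics/wrist1.png

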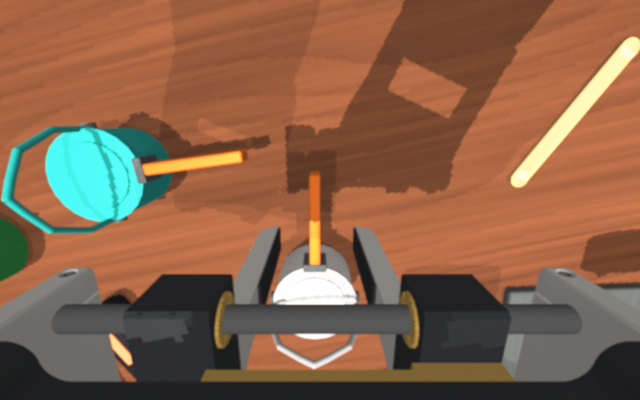

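The wrist view shows the white pot at (315,295), with its handle vertical at u≈315 from (315,172) to (315,250). It sits between the jaws and is well aligned. Next I'll measure the lateral offset in the tool frame.

```bash
python3 - <<'E'
from h import *
c=load("wrist1");hsv=cv2.cvtColor(c["frame"],cv2.COLOR_RGB2HSV);P=cloud(c)
m=(hsv[...,0]<22)&(hsv[...,1]>150)&(hsv[...,2]>120);m[:,:300]=0;m[:,330:]=0;m[:174]=0;m[264:]=0
rows=[]
for v in range(176,262,8):
    u=np.nonzero(m[v])[0]
    if len(u)>3:
        p=onz(c,u.mean(),v,64);w=len(u);rows.append(p[:2]);print(v,u.min(),u.max(),np.round(p,1),P[v,int(u.mean()),2].round(1))
r=np.array(rows);print("yaw",np.polyfit(r[:,0],r[:,1],1), np.arctan(np.polyfit(r[:,0],r[:,1],1)[0]),"y at x=418.5",np.polyval(np.polyfit(r[:,0],r[:,1],1),418.5))
E
```

```text
176 309 320 [ 384.9 -244.7   64. ] 61.9
184 308 320 [ 391.7 -246.6   64. ] 63.2
192 300 320 [ 397.9 -251.5   64. ] 64.3
200 300 320 [ 405.  -253.1   64. ] 62.4
208 300 320 [ 412.1 -254.7   64. ] 62.2
216 300 320 [ 419.4 -256.3   64. ] 62.9
224 300 329 [ 427.7 -253.9   64. ] 63.5
232 300 328 [ 435.2 -256.1   64. ] 62.9
240 300 321 [ 442.  -261.8   64. ] 61.9
248 309 319 [ 450.6 -259.5   64. ] 64.0
256 309 320 [ 458.8 -260.2   64. ] 63.5
yaw [  -0.20095906 -169.89860139] -0.19831755825144887 y at x=418.5 -253.9999660970304
```

```bash
python3 goal.py 418.3 -251.6 34 -0.209; python3 -m creep '[{"tx":0,"ty":0.15,"tz":-0.005,"turn":-0.0015,"fingers":50},{"tx":0,"ty":0.3,"tz":-0.0075,"turn":-0.0015,"fingers":50},{"tx":0,"ty":0.4,"tz":-0.0075,"turn":-0.0015,"fingers":50},{"tx":0,"ty":0.438,"tz":-0.0075,"turn":-0.0015,"fingers":50},{"tx":0,"ty":0.438,"tz":-0.0075,"turn":-0.0015,"fingers":50},{"tx":0,"ty":0.438,"tz":-0.0075,"turn":-0.0015,"fingers":50}]'; python3 goal.py 418.3 -251.6 34 -0.209;python3 goal.py 418.3 -251.6 34 -0.209
```

```text
clock 2.2 pos [ 418.9 -250.3  121.7] rot [-1.5719 -0.002  -0.2137] F [0.42 0.55 0.09] M [ 0.05  -0.007  0.024] gap 49.7 j [-0.61  0.25  1.79 -0.    1.1  -1.97]
tx ty tz [-0.0024  0.4386 -0.0064] turn -0.0015
clock: 2.8
eef_pos: [419.6, -252.2, 35.9]
eef_rot: [-1.573, -0.004, -0.209]
wrist_force: [0.3, -0.9, -0.1]
finger_gap: 50.1
clock 2.8 pos [ 419.6 -252.2   35.9] rot [-1.5729 -0.0043 -0.2086] F [ 0.25 -0.93 -0.14] M [ 0.004 -0.023  0.043] gap 50.1 j [-0.62  0.39  1.85 -0.    0.9  -1.98]
tx ty tz [-0.007   0.0097  0.0014] turn 0.0001
clock 2.8 pos [ 419.6 -252.2   35.9] rot [-1.5729 -0.0043 -0.2086] F [ 0.25 -0.93 -0.14] M [ 0.004 -0.023  0.043] gap 50.1 j [-0.62  0.39  1.85 -0.    0.9  -1.98]
tx ty tz [-0.007   0.0097  0.0014] turn 0.0001
```

```bash
python3 -m creep '[{"tx":-0.005,"ty":0.01,"tz":0.001,"turn":0,"fingers":50},{"tx":-0.005,"ty":0.01,"tz":0.001,"turn":0,"fingers":0},{"tx":-0.005,"ty":0.01,"tz":0.001,"turn":0,"fingers":0},{"tx":-0.005,"ty":0.01,"tz":0.001,"turn":0,"fingers":0},{"tx":-0.005,"ty":0.01,"tz":0.001,"turn":0,"fingers":0},{"tx":-0.005,"ty":0.01,"tz":0.001,"turn":0,"fingers":0},{"tx":-0.005,"ty":0.01,"tz":0.001,"turn":0,"fingers":0}]' 40; python3 goal.py 418.3 -251.6 34 -0.209
```

```text
clock: 3.5
eef_pos: [418.7, -251.9, 33.9]
eef_rot: [-1.573, -0.004, -0.209]
wrist_force: [-0.5, -2.3, -1.1]
finger_gap: 9.9
clock 3.5 pos [ 418.7 -251.9   33.9] rot [-1.5731 -0.0045 -0.2087] F [-0.51 -2.31 -1.05] M [-0.256  0.053 -0.145] gap 9.9 j [-0.62  0.39  1.85 -0.    0.9  -1.98]
tx ty tz [-0.0023 -0.0003  0.0008] turn 0.0001
```

```bash
python3 -m creep '[{"tx":0,"ty":-0.05,"tz":0,"turn":0,"fingers":0},{"tx":0,"ty":-0.1,"tz":0,"turn":0,"fingers":0},{"tx":0,"ty":-0.2,"tz":0,"turn":0,"fingers":0},{"tx":0,"ty":-0.35,"tz":0,"turn":0,"fingers":0},{"tx":0,"ty":-0.5,"tz":0,"turn":0,"fingers":0},{"tx":0,"ty":-0.65,"tz":0,"turn":0,"fingers":0},{"tx":0,"ty":-0.8,"tz":0,"turn":0,"fingers":0},{"tx":0,"ty":-0.9,"tz":0,"turn":0,"fingers":0},{"tx":0,"ty":-0.93,"tz":0,"turn":0,"fingers":0},{"tx":0,"ty":-0.93,"tz":0,"turn":0,"fingers":0},{"tx":0,"ty":-0.93,"tz":0,"turn":0,"fingers":0}]'; python3 goal.py 418.3 -251.6 220 -0.209
python3 - <<'E'
from cell import optics
from h import *
for n in ["scene","top"]:
    c=optics.camera(n);cv2.imwrite(f"pics/{n}1.png",c["frame"][:,:,::-1]);np.savez(f"pics/{n}1.npz",**c)
s=load("scene1");t=load("top1")
th=-.178;ex=np.array([np.cos(th),np.sin(th)]);ey=np.array([-ex[1],ex[0]]);o=np.array([610.7,-5.5])
for n,c in (("s",s),("t",t)):
    P=cloud(c);m=(P[...,2]>350)&(P[...,2]<485)&(np.hypot(*(np.moveaxis(P[...,:2]-o,-1,0)))<75)
    Q=P[m];L=(Q[:,:2]-o)@np.stack([ex,ey],1)
    print(n,len(Q),"x pct",np.percentile(L[:,0],[2,10,50,90,98]).round(1),"y",np.percentile(L[:,1],[2,50,98]).round(1),"z",np.percentile(Q[:,2],[2,50,98]).round(1))
    m2=(P[...,2]>255)&(P[...,2]<345)&(np.hypot(*(np.moveaxis(P[...,:2]-o,-1,0)))<60);Q=P[m2]
    if len(Q):
        L=(Q[:,:2]-o)@np.stack([ex,ey],1);i=np.argsort(Q[:,2])[:40]
        vs,us=np.nonzero(m2)
        for k in i[::2]:print(us[k],vs[k],L[k].round(1),Q[k,2].round(1))
print(proj(s,[*(o),264]))
g=s["frame"][175:215,305:340,::-1];cv2.imwrite("pics/hook_s1.png",cv2.resize(g,None,fx=14,fy=14,interpolation=0))
E
```

```text
clock: 4.6
eef_pos: [417.5, -251.0, 218.8]
eef_rot: [-1.572, -0.003, -0.209]
wrist_force: [0.2, -0.2, -4.8]
finger_gap: 10.0
clock 4.6 pos [ 417.5 -251.   218.8] rot [-1.5724 -0.0027 -0.2086] F [ 0.15 -0.18 -4.8 ] M [ 0.067  0.411 -0.036] gap 10.0 j [-0.62  0.15  1.68 -0.    1.32 -1.98]
tx ty tz [ 0.0045 -0.0058 -0.0023] turn 0.0001
s 920 x pct [-10.1   8.   18.5  22.1  23.9] y [-50.7  -3.   49.4] z [370.  431.2 476.8]
322 201 [-5.3  0.7] 270.9
322 200 [-2.4  0.8] 277.5
322 199 [-4.6  0.5] 280.2
321 201 [10.9 -1.4] 283.1
321 200 [ 8.2 -1.7] 285.3
322 195 [-10.4  -0.6] 293.2
321 199 [16.1 -1.2] 295.7
321 196 [ 7.1 -2.4] 301.7
322 193 [2.4 0.2] 311.4
321 194 [11.3 -2.3] 313.4
321 192 [ 6.3 -3. ] 318.2
322 192 [6.9 0.5] 319.0
322 190 [ 1.3 -0.3] 323.3
321 189 [-1.1 -4.1] 325.4
322 188 [ 0.1 -0.7] 330.8
321 187 [ 1.8 -4.1] 335.9
320 186 [ 5.6 -7.2] 342.4
324 186 [5.2 6.2] 343.6
t 696 x pct [-22.6 -21.8 -13.   11.9  16.7] y [-53.4  -5.6  51. ] z [382.5 458.8 476.1]
311 148 [-4.3 -2.1] 265.7
311 147 [-2.1 -1.8] 271.1
310 149 [-13.1  -1. ] 291.0
309 149 [-14.4   1.9] 294.6
(np.float64(321.56653439717144), np.float64(203.4501309591659))
```

View pics/hook_s1.png

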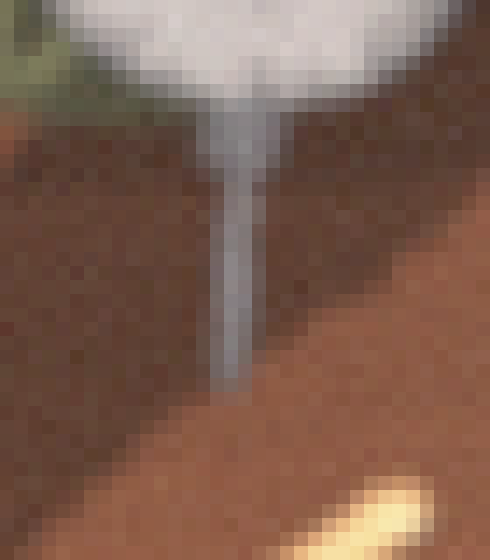

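View pics/scene1.png

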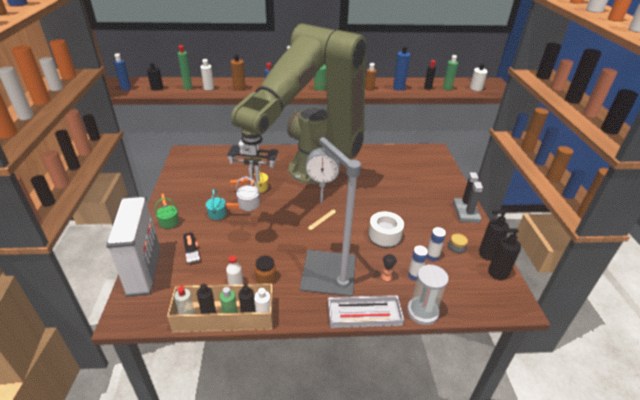

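The scene view shows the pot held at (249,198), upright. The hook tip is at px (321,202), consistent with the scale pose to about 2 mm. Now I'll check the pot's pose in the hand.

```bash
python3 - <<'E'
from h import *
s=load("scene1");t=load("top1")
P=cloud(t);hsv=cv2.cvtColor(t["frame"],cv2.COLOR_RGB2HSV)
g=t["frame"][120:240,330:450,::-1];cv2.imwrite("pics/pot_t1.png",cv2.resize(g,None,fx=5,fy=5,interpolation=2))
g=s["frame"][150:230,215:295,::-1];cv2.imwrite("pics/pot_s1.png",cv2.resize(g,None,fx=7,fy=7,interpolation=2))
P2=cloud(s)
for n,Q,fr in(("t",P,t["frame"]),("s",P2,s["frame"])):
    m=(np.hypot(Q[...,0]-510,Q[...,1]+271)<55)&(Q[...,2]>150)&(Q[...,2]<330)
    A=Q[m];h=np.histogram(A[:,2],np.arange(150,340,10));print(n,len(A),list(zip(h[1].astype(int),h[0])))
    l=m&(abs(Q[...,2]-243)<9);B=Q[l];A_=np.c_[B[:,:2],np.ones(len(B))];k=np.linalg.lstsq(A_,B[:,2],rcond=None)[0];print("lid n",len(B),"c",cv2.minEnclosingCircle(B[:,:2].astype(np.float32)),B.mean(0),"slopes",k)
    b=A[A[:,2]>A[:,2].max()-12];print("top pts",len(b),b.mean(0),A[:,2].max())
E
```

```text
t 359 [(np.int64(150), np.int64(0)), (np.int64(160), np.int64(0)), (np.int64(170), np.int64(0)), (np.int64(180), np.int64(3)), (np.int64(190), np.int64(8)), (np.int64(200), np.int64(2)), (np.int64(210), np.int64(6)), (np.int64(220), np.int64(5)), (np.int64(230), np.int64(91)), (np.int64(240), np.int64(195)), (np.int64(250), np.int64(5)), (np.int64(260), np.int64(4)), (np.int64(270), np.int64(3)), (np.int64(280), np.int64(5)), (np.int64(290), np.int64(13)), (np.int64(300), np.int64(13)), (np.int64(310), np.int64(6)), (np.int64(320), np.int64(0))]
lid n 279 c ((510.321533203125, -268.21124267578125), 43.05595779418945) [ 520.97795206 -268.48314239  241.62018746] slopes [-5.64553831e-02  3.16867643e-03  2.71882934e+02]
top pts 15 [ 514.06704341 -269.97405757  309.50706718] 317.14646657963914
s 550 [(np.int64(150), np.int64(0)), (np.int64(160), np.int64(0)), (np.int64(170), np.int64(0)), (np.int64(180), np.int64(16)), (np.int64(190), np.int64(44)), (np.int64(200), np.int64(38)), (np.int64(210), np.int64(47)), (np.int64(220), np.int64(45)), (np.int64(230), np.int64(63)), (np.int64(240), np.int64(237)), (np.int64(250), np.int64(13)), (np.int64(260), np.int64(4)), (np.int64(270), np.int64(7)), (np.int64(280), np.int64(8)), (np.int64(290), np.int64(7)), (np.int64(300), np.int64(15)), (np.int64(310), np.int64(6)), (np.int64(320), np.int64(0))]
lid n 286 c ((505.8996887207031, -265.72283935546875), 49.292213439941406) [ 513.04812471 -270.97575913  243.42673996] slopes [-8.47538191e-02  7.91798190e-03  2.89055109e+02]
top pts 17 [ 515.9537944  -271.87452189  308.69605842] 314.46872041291437
```

View pics/pot_t1.png

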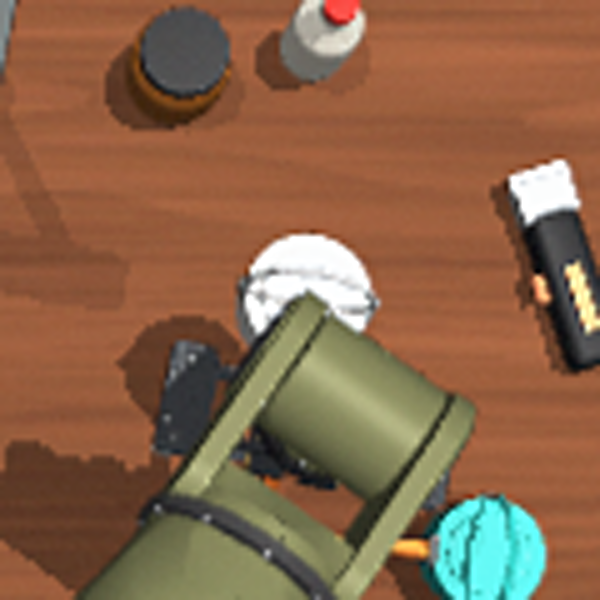

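View pics/pot_s1.png

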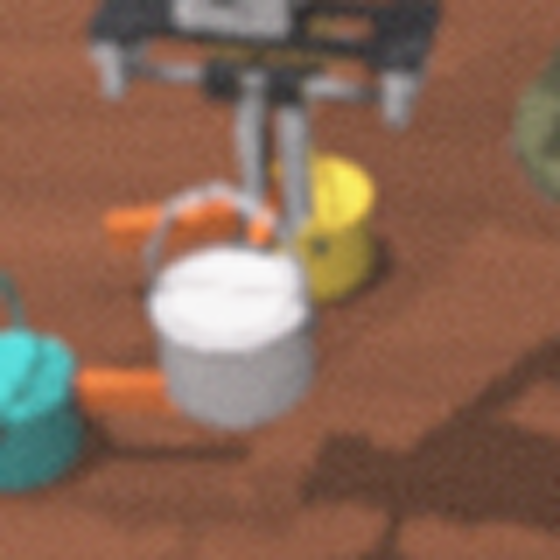

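```bash
python3 - <<'E'
from h import *
t=load("top1");s=load("scene1")
tcp=np.array([417.5,-251]);th=-.209;ex=np.array([np.cos(th),np.sin(th)]);ey=np.array([-ex[1],ex[0]])
for c in (t,s):
  P=cloud(c);P=P[c["range_z"]>0];L=np.c_[(P[:,:2]-tcp)@ex,(P[:,:2]-tcp)@ey,P[:,2]]
  for z0 in range(320,760,40):
    m=(L[:,2]>z0)&(L[:,2]<z0+40)&(abs(L[:,1])<120)&(abs(L[:,0])<200)
    if m.sum()>3:
        q=L[m];i=np.argmax(q[:,0]);print(z0,m.sum(),"max ahead",np.percentile(q[:,0],[98,100]).round(0),"lat at max",q[i,1].round(0),"lat range",q[:,1].min().round(0),q[:,1].max().round(0))
E
python3 goal.py 462.8 19.6 212 -0.178
```

```text
320 261 max ahead [31. 33.] lat at max 76.0 lat range -87.0 90.0
360 53 max ahead [30. 32.] lat at max 67.0 lat range -85.0 90.0
400 42 max ahead [-17. -16.] lat at max 31.0 lat range -7.0 34.0
440 26 max ahead [ 2. 14.] lat at max 61.0 lat range -23.0 80.0
480 580 max ahead [47. 54.] lat at max 38.0 lat range -62.0 111.0
520 1365 max ahead [30. 43.] lat at max 41.0 lat range -56.0 118.0
560 1476 max ahead [-77. -69.] lat at max 45.0 lat range 5.0 120.0
600 534 max ahead [-155. -150.] lat at max 93.0 lat range 36.0 120.0
320 470 max ahead [37. 40.] lat at max 72.0 lat range -89.0 88.0
360 263 max ahead [33. 37.] lat at max 82.0 lat range -88.0 88.0
400 207 max ahead [38. 44.] lat at max 1.0 lat range -40.0 37.0
440 242 max ahead [49. 57.] lat at max 36.0 lat range -63.0 88.0
480 734 max ahead [55. 59.] lat at max 34.0 lat range -65.0 119.0
520 827 max ahead [34. 45.] lat at max 43.0 lat range -58.0 120.0
560 551 max ahead [-71. -64.] lat at max 30.0 lat range 2.0 120.0
600 180 max ahead [-150. -143.] lat at max 82.0 lat range 36.0 120.0
clock 4.7 pos [ 417.6 -251.   218.8] rot [-1.5722 -0.0024 -0.2087] F [-0.34 -0.46 -4.75] M [0.128 0.421 0.016] gap 9.6 j [-0.62  0.15  1.68 -0.    1.32 -1.98]
tx ty tz [-0.0591  0.0317  1.3706] turn -0.0098
```

```bash
python3 -m creep '[{"tx":0,"ty":0,"tz":0.04,"turn":0,"fingers":0},{"tx":-0.01,"ty":0.005,"tz":0.12,"turn":-0.002,"fingers":0},{"tx":-0.02,"ty":0.01,"tz":0.24,"turn":-0.004,"fingers":0},{"tx":-0.02,"ty":0.01,"tz":0.38,"turn":-0.006,"fingers":0},{"tx":-0.03,"ty":0.01,"tz":0.52,"turn":-0.008,"fingers":0},{"tx":-0.04,"ty":0.02,"tz":0.66,"turn":-0.01,"fingers":0},{"tx":-0.05,"ty":0.02,"tz":0.8,"turn":-0.01,"fingers":0},{"tx":-0.06,"ty":0.03,"tz":0.92,"turn":-0.01,"fingers":0},{"tx":-0.06,"ty":0.03,"tz":1.0,"turn":-0.01,"fingers":0}]' 60; python3 goal.py 462.8 19.6 212 -0.178
```

```text
clock: 5.6
eef_pos: [446.8, -50.2, 212.0]
eef_rot: [-1.572, -0.002, -0.175]
wrist_force: [0.6, 0.1, -4.6]
finger_gap: 9.2
clock 5.6 pos [446.8 -50.2 212. ] rot [-1.5718 -0.0016 -0.1754] F [ 0.59  0.14 -4.62] M [0.131 0.406 0.051] gap 9.2 j [-0.19  0.07  1.78 -0.    1.29 -1.59]
tx ty tz [ 1.800e-02 -1.000e-04  3.578e-01] turn 0.0008
```

```bash
python3 -m creep '[{"tx":0,"ty":0,"tz":0.1,"turn":0,"fingers":0},{"tx":0.01,"ty":0,"tz":0.2,"turn":0,"fingers":0},{"tx":0.018,"ty":0,"tz":0.29,"turn":0,"fingers":0},{"tx":0.018,"ty":0,"tz":0.34,"turn":0,"fingers":0},{"tx":0.018,"ty":0,"tz":0.358,"turn":0,"fingers":0},{"tx":0.018,"ty":0,"tz":0.358,"turn":0,"fingers":0},{"tx":0.018,"ty":0,"tz":0.358,"turn":0,"fingers":0},{"tx":0.018,"ty":0,"tz":0.358,"turn":0,"fingers":0}]'; python3 goal.py 462.8 19.6 212 -0.178
python3 - <<'E'
from cell import optics
from h import *
for n in ["scene","top"]:
    c=optics.camera(n);cv2.imwrite(f"pics/{n}2.png",c["frame"][:,:,::-1]);np.savez(f"pics/{n}2.npz",**c)
s=load("scene2");t=load("top2")
a=cv2.resize(s["frame"][130:250,270:370,::-1],None,fx=4,fy=4,interpolation=2);b=cv2.resize(t["frame"][100:220,260:360,::-1],None,fx=4,fy=4,interpolation=2)
cv2.imwrite("pics/c2.png",np.hstack([a,b]))
E
```

```text
clock: 6.4
eef_pos: [462.7, 19.1, 212.0]
eef_rot: [-1.572, -0.002, -0.176]
wrist_force: [-0.0, 0.0, -3.5]
finger_gap: 9.3
clock 6.4 pos [462.7  19.1 212. ] rot [-1.5719 -0.0016 -0.1762] F [-0.01  0.04 -3.49] M [-0.005  0.385  0.016] gap 9.3 j [-0.04  0.1   1.75 -0.    1.29 -1.43]
tx ty tz [ 0.0001 -0.0001  0.0023] turn 0.0006
```

View pics/c2.png

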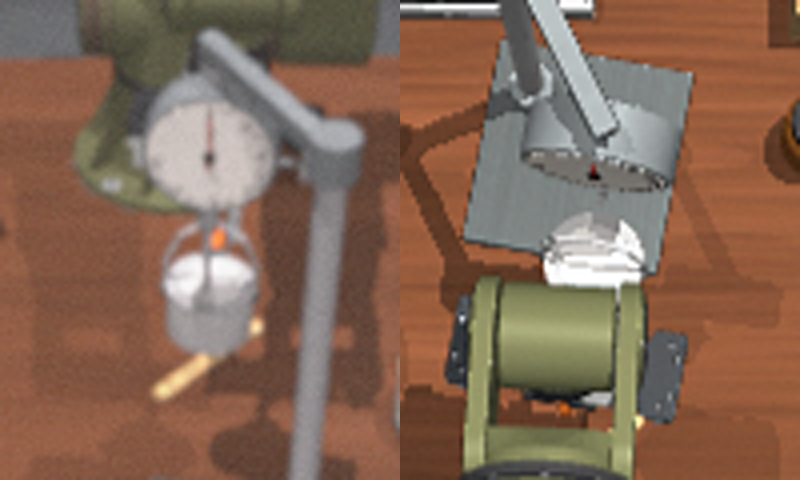

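The pot is in front of the hook. In the crop's scene half the bail apex is at ≈(210,225), in line with the hook shank at u≈208. I'll measure the bail and lid positions in the scale frame.

```bash
cat > meas.py <<'E'
import sys
from h import *
def rep(tag,tcp):
    th=-.178;o=np.array([610.4,-7.]);ex=np.array([np.cos(th),np.sin(th)]);ey=np.array([-ex[1],ex[0]])
    for n in("top","scene"):
        c=load(n+tag);P=cloud(c);L=np.concatenate([(P[...,:2]-o)@np.stack([ex,ey],1),P[...,2:]],-1);np.set_printoptions(suppress=True)
        lz=tcp+19+7
        hs=cv2.cvtColor(c["frame"],cv2.COLOR_RGB2HSV)
        m=(hs[...,1]<45)&(hs[...,2]>150)&(abs(L[...,2]-lz)<14)&(abs(L[...,1])<60)&(L[...,0]>-120)&(L[...,0]<50)
        Q=L[m];print(n,"lid",len(Q),"x",np.percentile(Q[:,0],[1,99]).round(1),"y",np.percentile(Q[:,1],[1,99]).round(1),"z",np.median(Q[:,2]).round(1))
        b=(L[...,2]>lz+25)&(L[...,2]<lz+85)&(abs(L[...,1])<48)&(L[...,0]>-80)&(L[...,0]<25)
        v,u=np.nonzero(b);q=L[b];i=np.argsort(-q[:,2])
        print(" bail pts",len(q));
        for k in i[:14]:print("  ",u[k],v[k],q[k].round(1))
rep(sys.argv[1],float(sys.argv[2]))
E
python3 meas.py 2 212
```

```text
top lid 302 x [-78.1 -19.5] y [-37.2  39. ] z 235.1
 bail pts 51
   309 160 [-51.7  -3.9 309.6]
   307 159 [-49.6   2.9 309. ]
   306 159 [-50.   6. 308.]
   308 159 [-48.9  -0.2 308. ]
   307 160 [-52.4   2.4 307.3]
   310 161 [-53.8  -7.5 307.2]
   308 160 [-51.6  -0.6 305.7]
   311 160 [-49.7  -9.8 305. ]
   310 160 [-50.3  -6.7 304.8]
   306 160 [-52.4   5.7 304. ]
   305 160 [-52.9   8.8 303.6]
   305 159 [-49.7   9.4 302.7]
   304 159 [-50.2  12.6 302.4]
   312 161 [-51.7 -13.3 301.5]
scene lid 243 x [-93.7 -16.8] y [-41.9  33.6] z 236.6
 bail pts 62
   321 192 [ 10.9  -1.1 321.6]
   321 190 [ -1.3  -2.4 321. ]
   321 191 [  2.   -2.  319.2]
   322 192 [  7.1   2.  319.2]
   322 191 [  0.1   1.3 318.2]
   321 193 [  7.8  -1.2 315. ]
   322 193 [  6.1   2.1 314.2]
   321 194 [ 11.   -0.8 313.2]
   322 194 [  7.3   2.3 310.8]
   321 195 [ 12.5  -0.5 310.1]
   321 196 [ 14.4  -0.2 307.3]
   325 186 [-47.5   7.  305.9]
   326 186 [-53.4  10.1 302.1]
   327 187 [-48.6  14.1 301.7]
```

```bash
python3 -m creep '[{"tx":0.02,"ty":0,"tz":0,"turn":0,"fingers":0},{"tx":0.05,"ty":0,"tz":0,"turn":0,"fingers":0},{"tx":0.08,"ty":0,"tz":0,"turn":0,"fingers":0},{"tx":0.11,"ty":0,"tz":0,"turn":0,"fingers":0},{"tx":0.14,"ty":0,"tz":0,"turn":0,"fingers":0},{"tx":0.17,"ty":0,"tz":0,"turn":0,"fingers":0},{"tx":0.2,"ty":0,"tz":0,"turn":0,"fingers":0},{"tx":0.225,"ty":0,"tz":0,"turn":0,"fingers":0},{"tx":0.245,"ty":0,"tz":0,"turn":0,"fingers":0},{"tx":0.255,"ty":0,"tz":0,"turn":0,"fingers":0},{"tx":0.255,"ty":0,"tz":0,"turn":0,"fingers":0},{"tx":0.255,"ty":0,"tz":0,"turn":0,"fingers":0},{"tx":0.255,"ty":0,"tz":0,"turn":0,"fingers":0}]'; python3 goal.py 513 10.5 212 -0.178
python3 - <<'E'
from cell import optics
from h import *
for n in ["scene","top"]:
    c=optics.camera(n);cv2.imwrite(f"pics/{n}3.png",c["frame"][:,:,::-1]);np.savez(f"pics/{n}3.npz",**c)
s=load("scene3");t=load("top3")
a=cv2.resize(s["frame"][130:250,270:370,::-1],None,fx=4,fy=4,interpolation=2);b=cv2.resize(t["frame"][100:220,260:360,::-1],None,fx=4,fy=4,interpolation=2)
cv2.imwrite("pics/c3.png",np.hstack([a,b]))
E
python3 meas.py 3 212
```

```text
clock: 7.8
eef_pos: [512.8, 10.3, 212.1]
eef_rot: [-1.572, -0.002, -0.176]
wrist_force: [0.0, 1.2, -3.7]
finger_gap: 9.6
clock 7.8 pos [512.8  10.3 212.1] rot [-1.5718 -0.0017 -0.1761] F [ 0.01  1.21 -3.66] M [ 0.137  0.364 -0.044] gap 9.6 j [-0.05  0.21  1.62 -0.    1.31 -1.44]
tx ty tz [0.0006 0.0007 0.001 ] turn 0.0006
top lid 116 x [-15.4   6.7] y [-36.6  39.3] z 236.4
 bail pts 17
   309 149 [-14.7   3.4 296. ]
   310 149 [-13.8   0.3 294.8]
   309 150 [-17.3   2.9 293.5]
   310 150 [-16.1   0.  290.1]
   320 148 [ -3.  -29.9 285.5]
   301 145 [ -4.3  31.6 284.4]
   300 145 [ -4.6  34.9 283.3]
   310 148 [ -8.4   1.6 283.3]
   321 148 [ -0.9 -32.8 278.3]
   321 149 [ -3.2 -33.3 273.6]
   310 147 [ -3.1   2.8 273.2]
   311 148 [ -5.6  -0.9 272.4]
   311 147 [ -2.4  -0.3 272.4]
   299 145 [ -3.   39.  272.4]
scene lid 301 x [-40.9  37.4] y [-39.7  37.2] z 236.3
 bail pts 68
   335 179 [-71.6  39.4 322.9]
   322 190 [  0.8   1.2 322.9]
   322 191 [  4.    1.6 321.1]
   321 191 [  3.3  -1.9 320.1]
   322 193 [ 10.8   2.5 317.7]
   322 192 [  4.9   1.8 317.5]
   321 193 [ 10.9  -0.9 317.4]
   321 192 [  4.4  -1.6 316.7]
   321 194 [ 11.9  -0.7 313.9]
   331 181 [-71.   25.6 313.2]
   322 194 [  4.2   2.  308.5]
   321 195 [ 10.2  -0.7 308.3]
   323 194 [ -2.8   4.9 303.7]
   323 195 [  2.1   5.5 303.1]
```

View pics/c3.png

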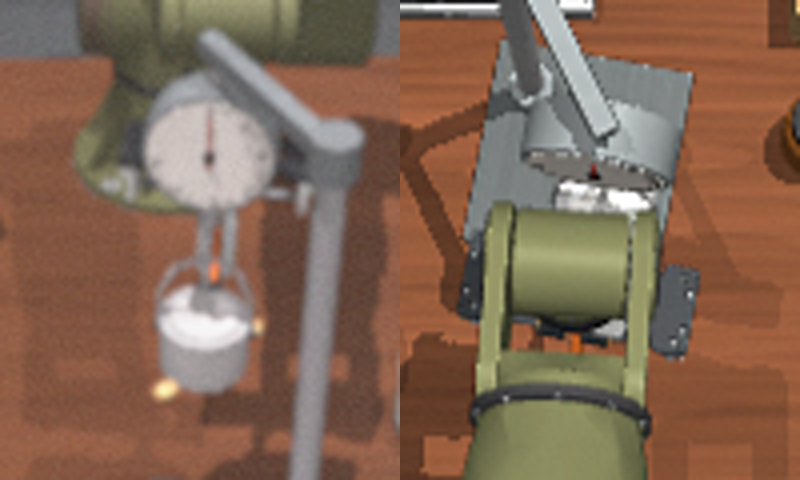

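```bash
python3 -m creep '[{"tx":0,"ty":0.015,"tz":0,"turn":0,"fingers":0},{"tx":0,"ty":0.03,"tz":0,"turn":0,"fingers":0},{"tx":0,"ty":0.045,"tz":0,"turn":0,"fingers":0},{"tx":0,"ty":0.06,"tz":0,"turn":0,"fingers":0},{"tx":0,"ty":0.075,"tz":0,"turn":0,"fingers":0},{"tx":0,"ty":0.09,"tz":0,"turn":0,"fingers":0},{"tx":0,"ty":0.105,"tz":0,"turn":0,"fingers":0},{"tx":0,"ty":0.12,"tz":0,"turn":0,"fingers":0},{"tx":0,"ty":0.13,"tz":0,"turn":0,"fingers":0},{"tx":0,"ty":0.14,"tz":0,"turn":0,"fingers":0},{"tx":0,"ty":0.15,"tz":0,"turn":0,"fingers":0},{"tx":0,"ty":0.16,"tz":0,"turn":0,"fingers":0},{"tx":0,"ty":0.17,"tz":0,"turn":0,"fingers":0},{"tx":0,"ty":0.18,"tz":0,"turn":0,"fingers":0},{"tx":0,"ty":0.19,"tz":0,"turn":0,"fingers":0},{"tx":0,"ty":0.2,"tz":0,"turn":0,"fingers":0},{"tx":0,"ty":0.21,"tz":0,"turn":0,"fingers":0},{"tx":0,"ty":0.22,"tz":0,"turn":0,"fingers":0},{"tx":0,"ty":0.23,"tz":0,"turn":0,"fingers":0},{"tx":0,"ty":0.23,"tz":0,"turn":0,"fingers":0}]'; python3 goal.py 513 10.5 212 -0.178
python3 - <<'E'
from cell import optics,monitor
from h import *
F=[]
for n in ["scene","top"]*4:
    c=optics.camera(n);F.append(monitor.read_state()["wrist_force"])
    cv2.imwrite(f"pics/{n}4.png",c["frame"][:,:,::-1]);np.savez(f"pics/{n}4.npz",**c)
print(np.mean(F,0),np.std(F,0))
s=load("scene4");t=load("top4")
a=cv2.resize(s["frame"][130:250,270:370,::-1],None,fx=4,fy=4,interpolation=2);b=cv2.resize(t["frame"][100:220,260:360,::-1],None,fx=4,fy=4,interpolation=2)
cv2.imwrite("pics/c4.png",np.hstack([a,b]))
E
```

```text
clock: 9.9
eef_pos: [512.9, 10.3, 165.9]
eef_rot: [-1.572, -0.001, -0.176]
wrist_force: [-0.9, -0.2, -2.1]
finger_gap: 9.3
clock 9.9 pos [512.9  10.3 165.9] rot [-1.5719e+00 -1.4000e-03 -1.7610e-01] F [-0.86 -0.15 -2.08] M [0.141 0.311 0.029] gap 9.3 j [-0.05  0.25  1.68 -0.    1.21 -1.44]
tx ty tz [ 0.0008 -0.2306  0.001 ] turn 0.0006
[-0.54203014  0.17031572 -2.94998179] [0.53374762 0.38648272 0.56823221]
```

View pics/c4.png

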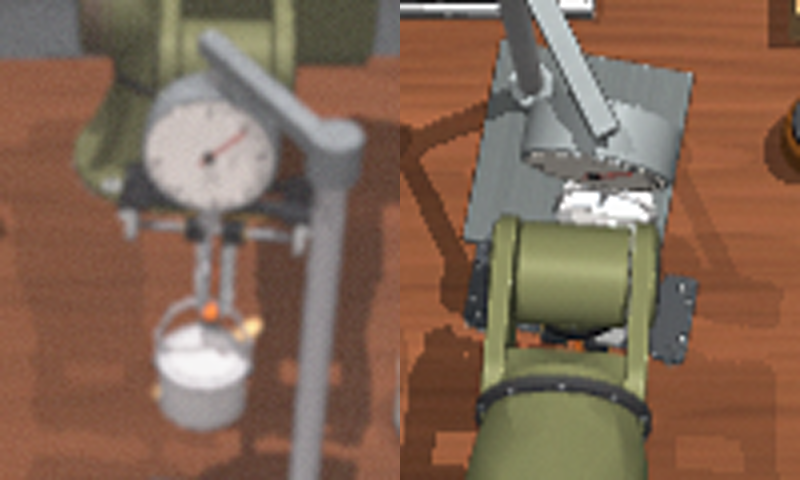

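```bash
python3 -m creep '[{"tx":0,"ty":0.01,"tz":0,"turn":0,"fingers":0},{"tx":0,"ty":0.02,"tz":0,"turn":0,"fingers":0},{"tx":0,"ty":0.03,"tz":0,"turn":0,"fingers":0},{"tx":0,"ty":0.04,"tz":0,"turn":0,"fingers":0},{"tx":0,"ty":0.05,"tz":0,"turn":0,"fingers":0},{"tx":0,"ty":0.06,"tz":0,"turn":0,"fingers":0},{"tx":0,"ty":0.07,"tz":0,"turn":0,"fingers":0},{"tx":0,"ty":0.08,"tz":0,"turn":0,"fingers":0},{"tx":0,"ty":0.09,"tz":0,"turn":0,"fingers":0},{"tx":0,"ty":0.1,"tz":0,"turn":0,"fingers":0},{"tx":0,"ty":0.11,"tz":0,"turn":0,"fingers":0},{"tx":0,"ty":0.12,"tz":0,"turn":0,"fingers":0},{"tx":0,"ty":0.13,"tz":0,"turn":0,"fingers":0},{"tx":0,"ty":0.14,"tz":0,"turn":0,"fingers":0},{"tx":0,"ty":0.15,"tz":0,"turn":0,"fingers":0},{"tx":0,"ty":0.16,"tz":0,"turn":0,"fingers":0},{"tx":0,"ty":0.165,"tz":0,"turn":0,"fingers":0},{"tx":0,"ty":0.165,"tz":0,"turn":0,"fingers":0}]'; python3 goal.py 513 10.5 212 -0.178
cat > snap.py <<'E'
import sys
from cell import optics,monitor
from h import *
k=sys.argv[1];N=int(sys.argv[2]);F=[]
for i in range(N):
    n=["scene","top"][i%2]
    c=optics.camera(n);st=monitor.read_state();F.append(np.r_[st["wrist_force"],st["moment"]])
    cv2.imwrite(f"pics/{n}{k}.png",c["frame"][:,:,::-1]);np.savez(f"pics/{n}{k}.npz",**c)
print("mean",np.mean(F,0).round(3),"se",(np.std(F,0)/N**.5).round(3),"clock",st["clock"])
s=load("scene"+k);t=load("top"+k)
a=cv2.resize(s["frame"][130:250,270:370,::-1],None,fx=4,fy=4,interpolation=2);b=cv2.resize(t["frame"][100:220,260:360,::-1],None,fx=4,fy=4,interpolation=2)
cv2.imwrite(f"pics/c{k}.png",np.hstack([a,b]))
E
python3 snap.py 5 20
```

```text
clock: 12.1
eef_pos: [513.0, 10.2, 133.1]
eef_rot: [-1.572, -0.002, -0.176]
wrist_force: [-0.1, -0.5, -0.1]
finger_gap: 9.5
clock 12.1 pos [513.   10.2 133.1] rot [-1.5719 -0.0017 -0.1761] F [-0.08 -0.49 -0.09] M [0.095 0.089 0.019] gap 9.5 j [-0.05  0.29  1.71 -0.    1.14 -1.44]
tx ty tz [ 0.0005 -0.3946  0.001 ] turn 0.0006
mean [-0.288  0.516 -0.779  0.074  0.091  0.039] se [0.096 0.126 0.112 0.007 0.008 0.006] clock 13.1
```

View pics/c5.png

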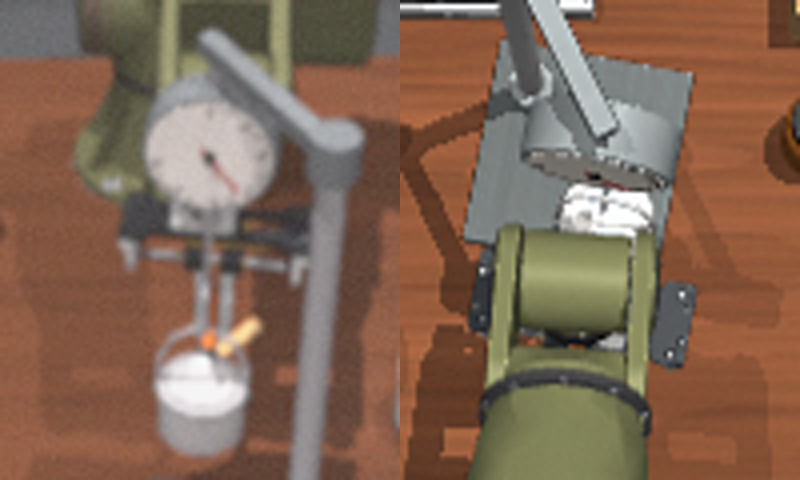

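```bash
python3 -m creep '[{"tx":0,"ty":0.008,"tz":0,"turn":0,"fingers":0},{"tx":0,"ty":0.016,"tz":0,"turn":0,"fingers":0},{"tx":0,"ty":0.024,"tz":0,"turn":0,"fingers":0},{"tx":0,"ty":0.032,"tz":0,"turn":0,"fingers":0},{"tx":0,"ty":0.04,"tz":0,"turn":0,"fingers":0},{"tx":0,"ty":0.048,"tz":0,"turn":0,"fingers":0},{"tx":0,"ty":0.055,"tz":0,"turn":0,"fingers":0},{"tx":0,"ty":0.06,"tz":0,"turn":0,"fingers":0},{"tx":0,"ty":0.06,"tz":0,"turn":0,"fingers":0},{"tx":0,"ty":0.06,"tz":0,"turn":0,"fingers":0}]'; python3 goal.py 513 10.5 212 -0.178
python3 snap.py 6 40
```

```text
clock: 14.1
eef_pos: [513.1, 10.2, 121.2]
eef_rot: [-1.572, -0.002, -0.176]
wrist_force: [0.7, 0.1, 1.0]
finger_gap: 9.2
clock 14.1 pos [513.1  10.2 121.2] rot [-1.5718 -0.0019 -0.1761] F [0.71 0.11 0.98] M [0.091 0.054 0.025] gap 9.2 j [-0.05  0.31  1.72 -0.    1.11 -1.44]
tx ty tz [ 3.000e-04 -4.539e-01  1.000e-03] turn 0.0006
mean [-0.148  0.472  0.014  0.064 -0.002  0.041] se [0.077 0.081 0.079 0.004 0.004 0.006] clock 16.1
```

```bash
python3 - <<'E'
from h import *
s=load("scene6");cv2.imwrite("pics/n6.png",cv2.resize(s["frame"][140:190,300:345,::-1],None,fx=11,fy=11,interpolation=2))
for k in "3456":
    f=load("scene"+k)["frame"][145:185,303:342].astype(int);r=f[...,0]-(f[...,1]+f[...,2])/2;v,u=np.nonzero(r>60)
    print(k,len(u),(u.mean()+303,v.mean()+145) if len(u) else 0)
    # red centroid weighted vs dial centre
    w=np.clip(r-30,0,None);yy,xx=np.mgrid[145:185,303:342];m=np.hypot(xx-321.5,yy-169.5)<13;w=w*m
    print("  ",(w*xx).sum()/w.sum(),(w*yy).sum()/w.sum())
E
```

```text
3 29 (np.float64(331.2068965517241), np.float64(172.0344827586207))
   322.0 163.37313432835822
4 0 0
   327.43548387096774 165.1209677419355
5 0 0
   325.69072164948454 173.91237113402062
6 5 (np.float64(332.2), np.float64(182.6))
   321.9391304347826 173.76521739130436
```

View pics/n6.png

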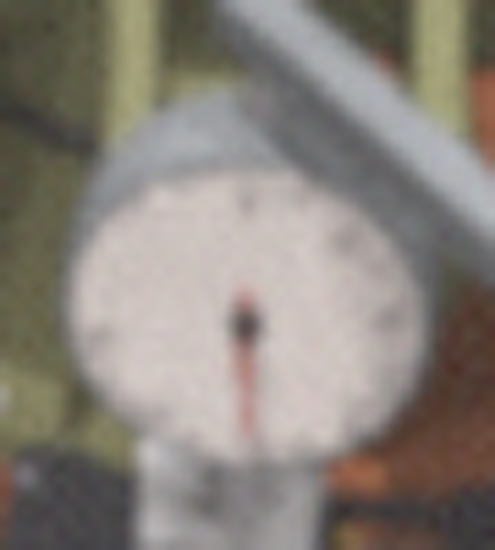

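```bash
python3 -m creep '[{"tx":0,"ty":0.007,"tz":0,"turn":0,"fingers":0},{"tx":0,"ty":0.007,"tz":0,"turn":0,"fingers":0},{"tx":0,"ty":0.007,"tz":0,"turn":0,"fingers":0},{"tx":0,"ty":0.007,"tz":0,"turn":0,"fingers":0}]' 30;  python3 -m creep '[{"tx":0,"ty":0,"tz":0,"turn":0,"fingers":0},{"tx":0,"ty":0,"tz":0,"turn":0,"fingers":0}]' 8; python3 snap.py 7 10
```

```text
clock: 16.5
eef_pos: [513.0, 10.2, 119.8]
eef_rot: [-1.572, -0.002, -0.176]
wrist_force: [0.0, 1.1, 0.1]
finger_gap: 9.9
clock: 16.7
eef_pos: [513.1, 10.2, 119.8]
eef_rot: [-1.572, -0.002, -0.176]
wrist_force: [0.3, 0.3, -0.1]
finger_gap: 10.0
mean [-0.319  0.625 -0.003  0.054  0.031  0.04 ] se [0.133 0.156 0.142 0.014 0.009 0.01 ] clock 17.2
```

```bash
python3 -m creep '[{"tx":0,"ty":0.002,"tz":0,"turn":0,"fingers":0},{"tx":0,"ty":0.002,"tz":0,"turn":0,"fingers":0},{"tx":0,"ty":0.002,"tz":0,"turn":0,"fingers":12},{"tx":0,"ty":0.002,"tz":0,"turn":0,"fingers":16},{"tx":0,"ty":0.002,"tz":0,"turn":0,"fingers":24},{"tx":0,"ty":0.002,"tz":0,"turn":0,"fingers":36},{"tx":0,"ty":0.002,"tz":0,"turn":0,"fingers":50},{"tx":0,"ty":0.002,"tz":0,"turn":0,"fingers":56},{"tx":0,"ty":0.002,"tz":0,"turn":0,"fingers":56}]' 3; python3 snap.py 8 2;python3 goal.py 513 10.5 212 -0.178
```

```text
clock: 18.1
eef_pos: [513.0, 10.2, 119.4]
eef_rot: [-1.572, -0.002, -0.176]
wrist_force: [-0.1, -0.5, -0.4]
finger_gap: 53.1
mean [-0.417  0.152  0.283 -0.032 -0.015 -0.023] se [0.714 0.604 0.044 0.003 0.013 0.023] clock 18.2
clock 18.2 pos [513.   10.2 119.4] rot [-1.5718 -0.0018 -0.1761] F [-1.43 -0.7   0.34] M [-0.027  0.003  0.01 ] gap 55.8 j [-0.05  0.31  1.72 -0.    1.11 -1.44]
tx ty tz [ 4.00e-04 -4.63e-01  1.00e-03] turn 0.0006
```

View pics/c8.png

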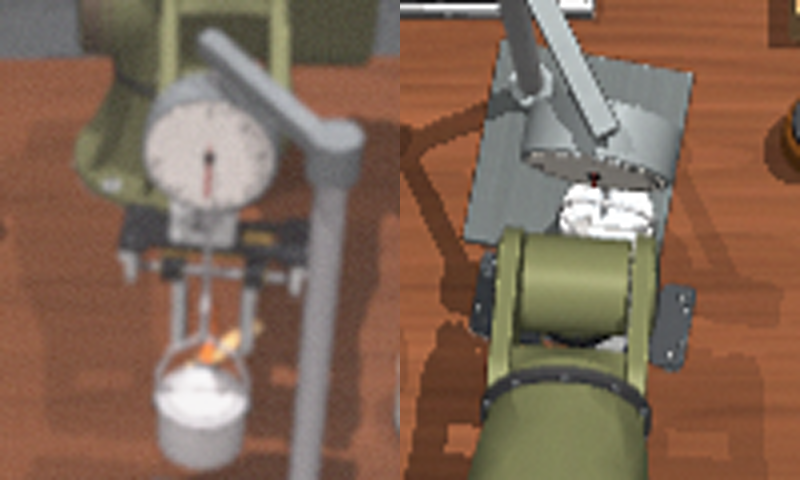

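```bash
python3 -m creep '[{"tx":0,"ty":0,"tz":0,"turn":0,"fingers":80},{"tx":0,"ty":0,"tz":0,"turn":0,"fingers":80},{"tx":0,"ty":0,"tz":0,"turn":0,"fingers":80},{"tx":0,"ty":0,"tz":0,"turn":0,"fingers":80},{"tx":0,"ty":0,"tz":0,"turn":0,"fingers":80},{"tx":0,"ty":0,"tz":0,"turn":0,"fingers":80},{"tx":0,"ty":0,"tz":0,"turn":0,"fingers":80},{"tx":0,"ty":0,"tz":0,"turn":0,"fingers":80},{"tx":0,"ty":0,"tz":0,"turn":0,"fingers":80},{"tx":0,"ty":0,"tz":0,"turn":0,"fingers":80}]' 30; cat > wv.py <<'E'
import sys
from cell import monitor,optics
from scipy.spatial.transform import Rotation as Ro
from h import *
k=sys.argv[1]
s=monitor.read_state();c=optics.camera("wrist");cv2.imwrite(f"pics/wrist{k}.png",c["frame"][:,:,::-1])
T=np.eye(4);T[:3,:3]=Ro.from_euler("xyz",s["eef_rot"]).as_matrix();T[:3,3]=s["eef_pos"];C=T@c["mount"]
R=C[:3,:3].T;c["R"]=R;c["t"]=-R@C[:3,3];np.savez(f"pics/wrist{k}.npz",**c)
E
python3 wv.py 9; python3 snap.py 9 2
```

```text
clock: 19.2
eef_pos: [513.0, 10.2, 119.4]
eef_rot: [-1.572, -0.002, -0.176]
wrist_force: [1.0, 0.7, 1.1]
finger_gap: 80.1
mean [-0.04   0.569 -0.117  0.013  0.014  0.022] se [0.06  0.449 0.043 0.011 0.01  0.009] clock 19.35
```

View pics/wrist9.png

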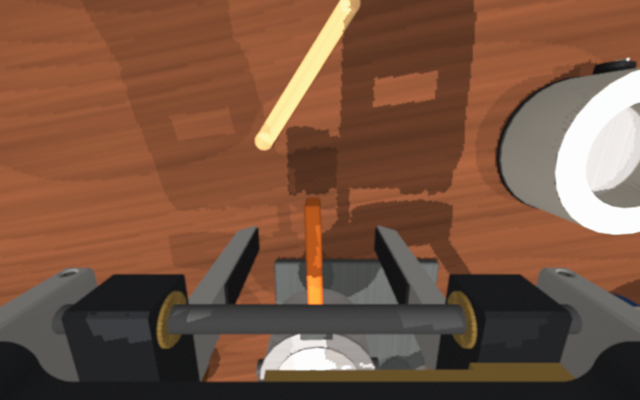

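View pics/c9.png

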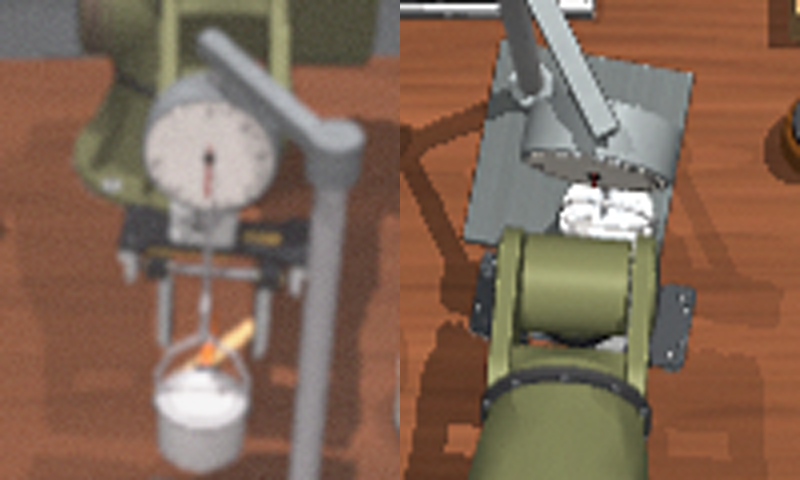

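```bash
python3 - <<'E'
from h import *
for k in ("9",):
    c=load("wrist"+k);P=cloud(c)
    th=-.178;o=np.array([610.4,-7.]);ex=np.array([np.cos(th),np.sin(th)]);ey=np.array([-ex[1],ex[0]])
    for v in range(200,302,10):
        for u in [round(313+3*(v-200)/100)]:
            p=P[v,u];print(v,u,((p[:2]-o)@ex).round(1),((p[:2]-o)@ey).round(1),p[2].round(1))
s=load("scene9");P=cloud(s);L=np.concatenate([(P[...,:2]-o)@np.stack([ex,ey],1),P[...,2:]],-1)
m=(abs(L[...,1])<38)&(abs(L[...,0])<38)&(L[...,2]<165)&(L[...,2]>120);Q=L[m];A=np.c_[Q[:,:2],np.ones(len(Q))]
hs=cv2.cvtColor(s["frame"],cv2.COLOR_RGB2HSV);m&=(hs[...,2]>185);Q=L[m];A=np.c_[Q[:,:2],np.ones(len(Q))];print(len(Q),np.linalg.lstsq(A,Q[:,2],rcond=None)[0],Q.mean(0),Q.min(0),Q.max(0))
E
```

```text
200 313 -130.5 -2.5 129.4
210 313 -128.4 -2.3 143.2
220 314 -121.9 -1.7 142.4
230 314 -115.7 -1.7 142.7
240 314 -109.2 -1.7 142.6
250 314 -102.4 -1.8 142.3
260 315 -96.4 -1.1 143.7
270 315 -89.4 -1.1 143.5
280 315 -82.6 -1.1 143.9
290 316 -75.5 -0.5 143.9
300 316 -68.0 -0.5 143.7
221 [4.82519747e-03 1.90543199e-02 1.45144710e+02] [  4.61965415  -2.04411807 145.1280516 ] [-36.18125393 -37.69851182 137.83562163] [ 37.55097697  37.56141503 152.35995241]
```

```bash
python3 - <<'E'
from cell import optics,monitor
from h import *
fr=[]
for i in range(30):
    c=optics.camera("wrist");fr.append(c["frame"].astype(int))
print(monitor.read_state()["clock"])
a=[f[195:300,285:345] for f in fr]
print("frame-to-frame",[int(abs(a[i+1]-a[i]).mean()*100) for i in range(29)])
print("vs last",[int(abs(a[-1]-x).mean()*100) for x in a])
E
```

```text
20.85
frame-to-frame [80, 77, 71, 73, 70, 71, 70, 70, 70, 69, 70, 70, 71, 71, 71, 70, 70, 70, 69, 70, 70, 69, 71, 71, 71, 70, 69, 70, 69]
vs last [91, 79, 70, 70, 70, 71, 70, 70, 71, 70, 70, 70, 70, 71, 70, 70, 70, 70, 70, 69, 70, 69, 71, 70, 71, 71, 69, 70, 69, 0]
```

The handle view has been still (sensor noise only) since about 19.5 s. I'll hold longer while checking the needle and pot in the scene view.

```bash
python3 - <<'E'
from cell import optics,monitor
from h import *
fr=[]
for i in range(36):
    c=optics.camera("scene");fr.append(c["frame"].astype(int))
print(monitor.read_state()["clock"])
for sl in ((slice(150,185),slice(303,340)),(slice(205,252),slice(305,335))):
    a=[f[sl] for f in fr];print([int(abs(a[-1]-x).mean()*100) for x in a])
    m=np.mean(a[:10],0)-np.mean(a[-10:],0);print("avg diff max",abs(m).max())
E
python3 goal.py 516.6 8.8 113 -0.205
```

```text
22.65
[239, 236, 238, 239, 238, 236, 242, 240, 237, 236, 239, 242, 240, 242, 240, 236, 237, 233, 234, 239, 242, 228, 243, 249, 234, 241, 243, 235, 242, 241, 236, 236, 242, 240, 236, 0]
avg diff max 3.6000000000000085
[236, 241, 235, 229, 236, 233, 232, 236, 234, 234, 237, 235, 238, 237, 239, 241, 238, 239, 231, 236, 240, 237, 236, 235, 238, 246, 235, 238, 229, 238, 243, 237, 231, 235, 235, 0]
avg diff max 4.0
clock 22.65 pos [513.   10.2 119.4] rot [-1.5718 -0.0018 -0.1761] F [-0.15 -0.42 -0.58] M [0.05  0.001 0.094] gap 80.2 j [-0.05  0.31  1.72 -0.    1.11 -1.44]
tx ty tz [ 0.0186  0.0321 -0.0038] turn 0.0092
```

```bash
python3 -m creep '[{"tx":0.009,"ty":0.016,"tz":-0.002,"turn":0.005,"fingers":60},{"tx":0.0186,"ty":0.032,"tz":-0.0042,"turn":0.009,"fingers":40},{"tx":0.0186,"ty":0.032,"tz":-0.0042,"turn":0.009,"fingers":24},{"tx":0.0186,"ty":0.032,"tz":-0.0042,"turn":0.009,"fingers":24},{"tx":0.0186,"ty":0.032,"tz":-0.0042,"turn":0.009,"fingers":18},{"tx":0.0186,"ty":0.032,"tz":-0.0042,"turn":0.009,"fingers":18}]' 5; python3 wv.py 10;python3 goal.py 516.6 8.8 113 -0.205
```

```text
clock: 23.25
eef_pos: [516.6, 8.7, 113.1]
eef_rot: [-1.572, -0.002, -0.204]
wrist_force: [0.4, -0.5, 0.5]
finger_gap: 35.3
clock 23.3 pos [516.6   8.7 113.1] rot [-1.5718 -0.0021 -0.2043] F [ 0.27 -0.34 -0.07] M [-0.029  0.019 -0.032] gap 31.5 j [-0.05  0.32  1.72 -0.    1.1  -1.42]
tx ty tz [-0.0001  0.0006  0.0004] turn 0.0002
```

View pics/wrist10.png

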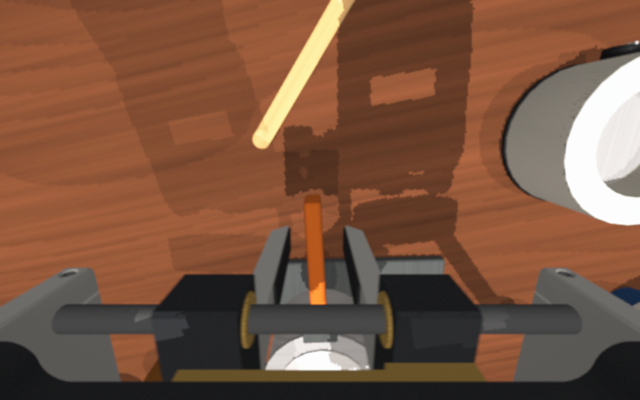

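```bash
python3 -m creep '[{"tx":0,"ty":0,"tz":0,"turn":0,"fingers":16},{"tx":0,"ty":0,"tz":0,"turn":0,"fingers":16},{"tx":0,"ty":0,"tz":0,"turn":0,"fingers":16},{"tx":0,"ty":0,"tz":0,"turn":0,"fingers":12},{"tx":0,"ty":0,"tz":0,"turn":0,"fingers":10},{"tx":0,"ty":0,"tz":0,"turn":0,"fingers":8},{"tx":0,"ty":0,"tz":0,"turn":0,"fingers":0},{"tx":0,"ty":0,"tz":0,"turn":0,"fingers":0}]' 5; python3 -m creep '[{"tx":0,"ty":0,"tz":0,"turn":0,"fingers":0},{"tx":0,"ty":0,"tz":0,"turn":0,"fingers":0},{"tx":0,"ty":0,"tz":0,"turn":0,"fingers":0}]' 60; python3 wv.py 11;python3 goal.py 516.6 8.8 113 -0.205
```

```text
clock: 24.1
eef_pos: [516.6, 8.8, 113.1]
eef_rot: [-1.572, -0.002, -0.204]
wrist_force: [0.7, -0.5, 0.1]
finger_gap: 10.3
clock: 24.4
eef_pos: [516.7, 9.0, 113.1]
eef_rot: [-1.572, -0.002, -0.204]
wrist_force: [1.3, 5.1, -0.5]
finger_gap: 9.6
clock 24.45 pos [516.6   8.9 113.1] rot [-1.5716 -0.0021 -0.2039] F [1.65 3.49 0.16] M [ 0.504 -0.171  0.516] gap 9.6 j [-0.05  0.32  1.72 -0.    1.1  -1.42]
tx ty tz [ 0.      0.0006 -0.0006] turn 0.0003
```

View pics/wrist11.png

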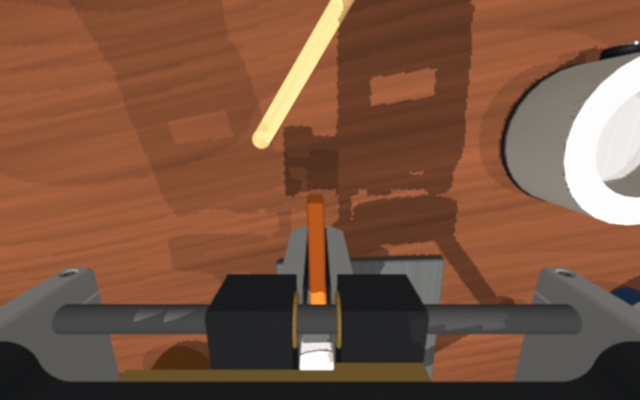

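```bash
python3 -m creep '[{"tx":0,"ty":0,"tz":0.005,"turn":0,"fingers":0},{"tx":0,"ty":0,"tz":0.005,"turn":0,"fingers":0},{"tx":0,"ty":0,"tz":0.005,"turn":0,"fingers":0}]'; python3 snap.py 12 10
```

```text
clock: 24.75
eef_pos: [516.8, 9.9, 113.1]
eef_rot: [-1.572, -0.002, -0.204]
wrist_force: [1.1, 4.2, 0.1]
finger_gap: 9.6
mean [ 0.512  3.357 -0.101  0.378 -0.079  0.343] se [0.117 0.14  0.2   0.007 0.009 0.006] clock 25.25
```

```bash
python3 -m creep '[{"tx":0,"ty":0,"tz":0.005,"turn":0,"fingers":0},{"tx":0,"ty":0,"tz":0.01,"turn":0,"fingers":0},{"tx":0,"ty":0,"tz":0.01,"turn":0,"fingers":0},{"tx":0,"ty":0,"tz":0.01,"turn":0,"fingers":0}]'; python3 snap.py 13 6
```

```text
clock: 25.65
eef_pos: [517.2, 11.7, 113.1]
eef_rot: [-1.572, -0.002, -0.204]
wrist_force: [-0.4, 1.0, -0.5]
finger_gap: 9.6
mean [-0.397  0.425 -0.056  0.057  0.092 -0.002] se [0.21  0.109 0.224 0.012 0.008 0.014] clock 25.95
```

```bash
python3 -m creep '[{"tx":0,"ty":-0.005,"tz":0,"turn":0,"fingers":0},{"tx":0,"ty":-0.012,"tz":0,"turn":0,"fingers":0},{"tx":0,"ty":-0.024,"tz":0,"turn":0,"fingers":0},{"tx":0,"ty":-0.036,"tz":0,"turn":0,"fingers":0},{"tx":0,"ty":-0.048,"tz":0,"turn":0,"fingers":0},{"tx":0,"ty":-0.06,"tz":0,"turn":0,"fingers":0},{"tx":0,"ty":-0.072,"tz":0,"turn":0,"fingers":0},{"tx":0,"ty":-0.084,"tz":0,"turn":0,"fingers":0},{"tx":0,"ty":-0.096,"tz":0,"turn":0,"fingers":0},{"tx":0,"ty":-0.108,"tz":0,"turn":0,"fingers":0},{"tx":0,"ty":-0.12,"tz":0,"turn":0,"fingers":0},{"tx":0,"ty":-0.132,"tz":0,"turn":0,"fingers":0},{"tx":0,"ty":-0.144,"tz":0,"turn":0,"fingers":0},{"tx":0,"ty":-0.156,"tz":0,"turn":0,"fingers":0},{"tx":0,"ty":-0.168,"tz":0,"turn":0,"fingers":0},{"tx":0,"ty":-0.18,"tz":0,"turn":0,"fingers":0},{"tx":0,"ty":-0.192,"tz":0,"turn":0,"fingers":0},{"tx":0,"ty":-0.204,"tz":0,"turn":0,"fingers":0},{"tx":0,"ty":-0.21,"tz":0,"turn":0,"fingers":0},{"tx":0,"ty":-0.21,"tz":0,"turn":0,"fingers":0}]'; python3 snap.py 14 4
```

```text
clock: 27.95
eef_pos: [517.1, 11.9, 155.3]
eef_rot: [-1.572, -0.002, -0.204]
wrist_force: [-1.8, 0.7, -2.3]
finger_gap: 10.0
mean [-1.66   1.043 -2.995  0.11   0.451  0.024] se [0.157 0.117 0.205 0.003 0.007 0.011] clock 28.15
```

View pics/c14.png

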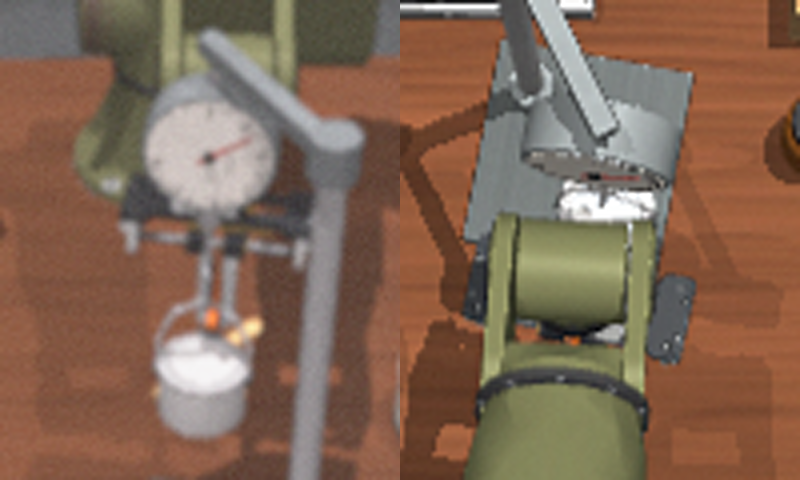

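```bash
python3 -m creep '[{"tx":-0.005,"ty":-0.01,"tz":0,"turn":0,"fingers":0},{"tx":-0.01,"ty":-0.022,"tz":0,"turn":0,"fingers":0},{"tx":-0.015,"ty":-0.034,"tz":0,"turn":0,"fingers":0},{"tx":-0.015,"ty":-0.046,"tz":0,"turn":0,"fingers":0},{"tx":-0.015,"ty":-0.058,"tz":0,"turn":0,"fingers":0},{"tx":-0.018,"ty":-0.07,"tz":0,"turn":0,"fingers":0},{"tx":-0.018,"ty":-0.082,"tz":0,"turn":0,"fingers":0},{"tx":-0.018,"ty":-0.094,"tz":0,"turn":0,"fingers":0},{"tx":-0.018,"ty":-0.106,"tz":0,"turn":0,"fingers":0},{"tx":-0.018,"ty":-0.118,"tz":0,"turn":0,"fingers":0},{"tx":-0.018,"ty":-0.13,"tz":0,"turn":0,"fingers":0},{"tx":-0.018,"ty":-0.142,"tz":0,"turn":0,"fingers":0},{"tx":-0.018,"ty":-0.154,"tz":0,"turn":0,"fingers":0},{"tx":-0.018,"ty":-0.166,"tz":0,"turn":0,"fingers":0},{"tx":-0.018,"ty":-0.178,"tz":0,"turn":0,"fingers":0},{"tx":-0.018,"ty":-0.19,"tz":0,"turn":0,"fingers":0},{"tx":-0.018,"ty":-0.2,"tz":0,"turn":0,"fingers":0},{"tx":-0.018,"ty":-0.2,"tz":0,"turn":0,"fingers":0}]'; python3 snap.py 15 4; python3 meas.py 15 195 | grep -v "^   3[3-9]"
```

```text
clock: 29.95
eef_pos: [513.6, 12.6, 195.3]
eef_rot: [-1.572, -0.002, -0.204]
wrist_force: [0.5, -0.4, -5.1]
finger_gap: 9.3
mean [ 0.273  0.023 -4.567  0.085  0.394  0.012] se [0.169 0.317 0.298 0.004 0.019 0.019] clock 30.15
top lid 125 x [-17.1  10. ] y [-37.4  40.2] z 225.1
 bail pts 34
   310 150 [-17.1  -0.3 295.4]
   309 149 [-14.4   3.5 294.5]
   312 147 [ -6.   -4.6 293. ]
   310 149 [-13.2   0.5 291.5]
   309 150 [-16.2   3.3 288. ]
   316 148 [ -5.5 -17.4 286.4]
   305 146 [ -5.4  18.4 285.6]
   318 149 [ -7.2 -24.2 284.8]
   306 146 [ -4.6  15.3 284.8]
   315 148 [ -5.7 -14.2 284.3]
   303 146 [ -6.2  24.8 283.7]
   317 148 [ -4.2 -20.4 283.1]
   319 149 [ -6.3 -27.3 283.1]
   318 148 [ -3.6 -23.6 282.7]
scene lid 323 x [-90.   38.4] y [-41.5  36.9] z 225.0
 bail pts 80
   316 182 [-66.9 -27.4 305.9]
   315 181 [-72.7 -31.7 305.7]
   321 196 [ 12.   -0.4 305.4]
   314 181 [-72.9 -35.3 305.2]
   313 180 [-79.4 -39.8 304.5]
   328 183 [-69.6  15.4 304.4]
   318 183 [-65.8 -20.  303.1]
   329 184 [-66.7  19.4 302.4]
   321 197 [ 13.3  -0.2 302.2]
```

View pics/c15.png

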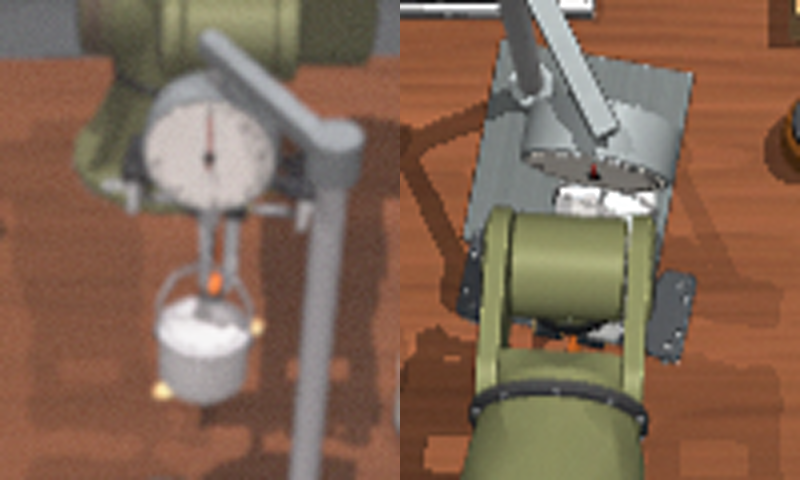

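```bash
python3 -m creep '[{"tx":0.01,"ty":-0.01,"tz":0,"turn":0,"fingers":0},{"tx":0.01,"ty":-0.025,"tz":0,"turn":0,"fingers":0},{"tx":0.01,"ty":-0.04,"tz":0,"turn":0,"fingers":0},{"tx":0.01,"ty":-0.055,"tz":0,"turn":0,"fingers":0},{"tx":0.01,"ty":-0.07,"tz":0,"turn":0,"fingers":0},{"tx":0.01,"ty":-0.08,"tz":0,"turn":0,"fingers":0},{"tx":0.01,"ty":-0.085,"tz":0,"turn":0,"fingers":0},{"tx":0.01,"ty":-0.085,"tz":0,"turn":0,"fingers":0}]'; python3 snap.py 16 2; python3 meas.py 16 212 | grep -v "^   3[3-9]"; python3 goal.py 513 10 212 -.178
```

```text
clock: 30.95
eef_pos: [515.4, 12.3, 212.0]
eef_rot: [-1.572, -0.002, -0.204]
wrist_force: [0.2, -0.2, -4.4]
finger_gap: 9.6
mean [-0.22   0.425 -4.417  0.092  0.355 -0.012] se [0.161 0.057 0.275 0.028 0.021 0.024] clock 31.05
top lid 97 x [-16.3   7.2] y [-35.   39.3] z 241.7
 bail pts 16
   309 149 [-14.9   3.3 297.2]
   309 150 [-17.9   2.8 296.3]
   310 149 [-13.8   0.3 294.5]
   310 150 [-16.7  -0.2 293.2]
   320 148 [ -3.8 -30.1 289.6]
   321 148 [ -2.6 -33.1 286.7]
   310 148 [ -8.6   1.5 284.4]
   321 149 [ -4.6 -33.5 280.7]
   311 148 [ -7.   -1.3 279.3]
   310 147 [ -3.2   2.8 273.7]
   322 149 [ -2.3 -36.4 272.3]
   299 145 [ -2.9  39.  271.7]
   323 150 [ -4.  -40.1 267.8]
   322 150 [ -4.5 -36.9 267.2]
scene lid 310 x [-89.8  40.8] y [-42.4  37. ] z 242.1
 bail pts 76
   321 190 [  0.2  -2.3 322.1]
   322 191 [  2.6   1.5 320. ]
   321 191 [  0.9  -2.1 318.4]
   322 192 [  5.9   1.9 318.2]
   321 192 [  4.2  -1.7 316.6]
   321 193 [  9.8  -1.  316.5]
   322 193 [  7.5   2.2 315.2]
   320 192 [  0.4  -5.4 313.4]
   322 194 [  9.7   2.5 312.7]
   321 194 [  8.1  -1.  311. ]
   324 193 [  0.8   8.5 311. ]
   319 192 [ -3.3  -9.2 310.2]
   323 193 [  0.3   5.  310.2]
clock 31.05 pos [515.3  12.2 211.8] rot [-1.5718e+00 -1.5000e-03 -2.0400e-01] F [ 0.01  0.51 -4.03] M [0.131 0.386 0.022] gap 9.4 j [-0.05  0.22  1.61 -0.    1.31 -1.41]
tx ty tz [-0.009  -0.0012 -0.0133] turn -0.0083
```

```bash
python3 -m creep '[{"tx":-0.02,"ty":0,"tz":0,"turn":0,"fingers":0},{"tx":-0.05,"ty":0,"tz":-0.001,"turn":0,"fingers":0},{"tx":-0.08,"ty":0,"tz":-0.002,"turn":0,"fingers":0},{"tx":-0.12,"ty":0,"tz":-0.003,"turn":0,"fingers":0},{"tx":-0.17,"ty":0,"tz":-0.004,"turn":0,"fingers":0},{"tx":-0.23,"ty":0,"tz":-0.006,"turn":0,"fingers":0},{"tx":-0.3,"ty":0,"tz":-0.008,"turn":0,"fingers":0},{"tx":-0.37,"ty":0,"tz":-0.009,"turn":0,"fingers":0},{"tx":-0.42,"ty":0,"tz":-0.01,"turn":0,"fingers":0},{"tx":-0.45,"ty":0,"tz":-0.01,"turn":0,"fingers":0},{"tx":-0.45,"ty":0,"tz":-0.01,"turn":0,"fingers":0},{"tx":-0.45,"ty":0,"tz":-0.01,"turn":0,"fingers":0}]'; python3 snap.py 17 2; python3 goal.py 413 269 212 0;  python3 goal.py 413 269 212 -0.2
```

```text
clock: 32.25
eef_pos: [427.0, 28.5, 211.8]
eef_rot: [-1.572, -0.002, -0.204]
wrist_force: [-0.7, 0.1, -3.8]
finger_gap: 9.6
mean [-0.268 -0.237 -3.733  0.107  0.371  0.025] se [0.421 0.061 0.235 0.011 0.005 0.007] clock 32.35
clock 32.35 pos [427.1  28.5 211.6] rot [-1.5717e+00 -1.4000e-03 -2.0410e-01] F [ 0.33 -0.32 -3.4 ] M [0.122 0.364 0.035] gap 9.4 j [-0.02  0.02  1.83 -0.    1.29 -1.38]
tx ty tz [-0.3128 -0.0036  1.1635] turn -0.065
clock 32.35 pos [427.1  28.5 211.6] rot [-1.5717e+00 -1.4000e-03 -2.0410e-01] F [ 0.33 -0.32 -3.4 ] M [0.122 0.364 0.035] gap 9.4 j [-0.02  0.02  1.83 -0.    1.29 -1.38]
tx ty tz [-0.3128 -0.0036  1.1635] turn -0.0013
```

View pics/top17.png

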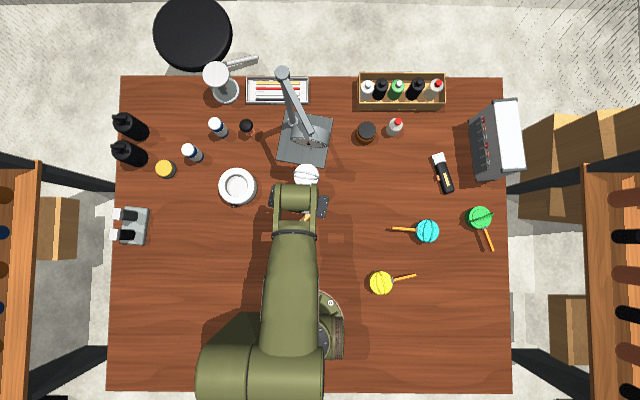

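```bash
python3 -m creep '[{"tx":-0.01,"ty":0,"tz":0.05,"turn":0,"fingers":0},{"tx":-0.05,"ty":0,"tz":0.14,"turn":0,"fingers":0},{"tx":-0.09,"ty":0,"tz":0.26,"turn":0,"fingers":0},{"tx":-0.13,"ty":0,"tz":0.4,"turn":0,"fingers":0},{"tx":-0.17,"ty":0,"tz":0.55,"turn":0,"fingers":0},{"tx":-0.21,"ty":0,"tz":0.7,"turn":0,"fingers":0},{"tx":-0.25,"ty":0,"tz":0.84,"turn":0,"fingers":0},{"tx":-0.29,"ty":0,"tz":0.94,"turn":0,"fingers":0},{"tx":-0.31,"ty":0,"tz":1.0,"turn":0,"fingers":0}]'; python3 goal.py 411 288 160 -0.2
```

```text
clock: 33.25
eef_pos: [406.4, 238.8, 211.1]
eef_rot: [-1.572, -0.001, -0.203]
wrist_force: [-0.4, 0.8, -3.6]
finger_gap: 9.4
clock 33.25 pos [406.4 238.8 211.1] rot [-1.5716e+00 -1.1000e-03 -2.0270e-01] F [-0.38  0.85 -3.63] M [0.082 0.348 0.045] gap 9.4 j [ 0.45  0.12  1.73 -0.    1.3  -0.91]
tx ty tz [-0.0273  0.2552  0.2456] turn -0.0009
```

```bash
python3 -m creep '[{"tx":-0.01,"ty":0,"tz":0.06,"turn":0,"fingers":0},{"tx":-0.02,"ty":0.05,"tz":0.13,"turn":0,"fingers":0},{"tx":-0.027,"ty":0.11,"tz":0.19,"turn":0,"fingers":0},{"tx":-0.027,"ty":0.17,"tz":0.235,"turn":0,"fingers":0},{"tx":-0.027,"ty":0.22,"tz":0.246,"turn":0,"fingers":0},{"tx":-0.027,"ty":0.25,"tz":0.246,"turn":0,"fingers":0},{"tx":-0.027,"ty":0.255,"tz":0.246,"turn":0,"fingers":0},{"tx":-0.027,"ty":0.255,"tz":0.246,"turn":0,"fingers":0},{"tx":-0.027,"ty":0.255,"tz":0.246,"turn":0,"fingers":0}]'; python3 snap.py 18 2; python3 goal.py 411 288 160 -0.2
python3 - <<'E'
from h import *
s=load("scene18");t=load("top18")
a=cv2.resize(s["frame"][170:270,330:430,::-1],None,fx=4,fy=4,interpolation=2);b=cv2.resize(t["frame"][140:240,190:290,::-1],None,fx=4,fy=4,interpolation=2)
cv2.imwrite("pics/d18.png",np.hstack([a,b]))
E
```

```text
clock: 34.15
eef_pos: [411.3, 287.9, 160.6]
eef_rot: [-1.571, -0.002, -0.203]
wrist_force: [-0.3, 0.3, -5.2]
finger_gap: 9.9
mean [ 3.600e-02 -1.980e-01 -4.339e+00  1.010e-01  3.840e-01 -1.000e-03] se [0.063 0.523 0.101 0.006 0.027 0.017] clock 34.25
clock 34.25 pos [411.3 288.  160.5] rot [-1.5711 -0.0017 -0.203 ] F [ 0.12  0.54 -4.2 ] M [0.109 0.421 0.024] gap 9.6 j [ 0.54  0.24  1.71 -0.    1.19 -0.83]
tx ty tz [-0.0014  0.0026 -0.0001] turn -0.0009
```

View pics/d18.png

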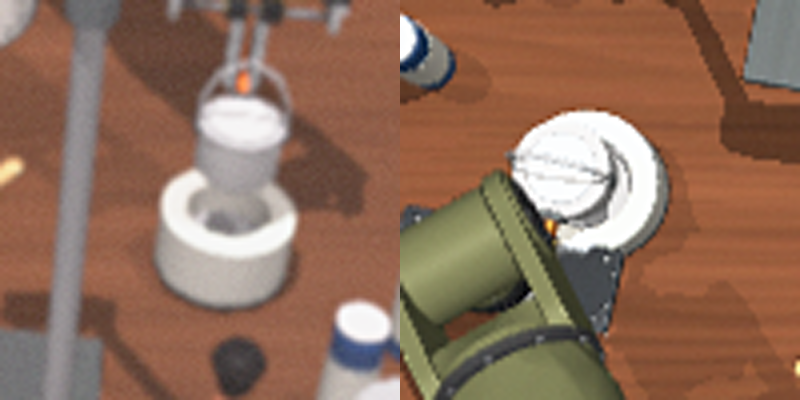

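```bash
cat > lid.py <<'E'
import sys
from h import *
k=sys.argv[1];z0=float(sys.argv[2]);t=load("top"+k);P=cloud(t);hs=cv2.cvtColor(t["frame"],cv2.COLOR_RGB2HSV)
m=(abs(P[...,2]-z0)<16)&(hs[...,1]<60)&(hs[...,2]>120);m[:150]=0;m[215:]=0;m[:,:205]=0;m[:,270:]=0
Q=P[m];print(len(Q),"z",np.median(Q[:,2]))
A=np.c_[Q[:,:2]-Q[:,:2].mean(0),np.ones(len(Q))];print("slopes",np.linalg.lstsq(A,Q[:,2],rcond=None)[0])
cn,_=cv2.findContours(m.astype(np.uint8),0,1);cn=max(cn,key=cv2.contourArea)[:,0]
zm=np.median(Q[:,2]);w=np.array([onz(t,u,v,zm)[:2] for u,v in cn])
# circle of known radius by robust LSQ on the outer contour
from scipy.optimize import least_squares
f=lambda p:np.hypot(*(w-p).T)-41.5
for loss in("soft_l1",):
    r=least_squares(f,w.mean(0),loss="cauchy",f_scale=1.5);print("lid centre",r.x.round(1),"inliers",(abs(f(r.x))<2.5).sum(),len(w))
cx,cy=r.x
E
python3 lid.py 18 187
python3 - <<'E'
from h import *
# heater rim in scene: ellipse of outer/inner rim, original view
s=load("scene0");P=cloud(s);hs=cv2.cvtColor(s["frame"],cv2.COLOR_RGB2HSV)
m=np.zeros((400,640),bool);m[205:240,362:412]=1
m&=(abs(P[...,2]-80)<7)&(hs[...,2]>190)&(hs[...,1]<50)
from scipy.optimize import least_squares
cs,h=cv2.findContours(m.astype(np.uint8),cv2.RETR_CCOMP,1)
for c in cs:
    if len(c)<25: continue
    w=np.array([onz(s,u,v,80)[:2] for u,v in c[:,0]])
    r=least_squares(lambda p:np.hypot(*(w-p[:2]).T)-p[2],[506,268,55],loss="cauchy",f_scale=2).x;print("scene circle",r.round(1),len(c))
E
```

```text
425 z 189.8189078092747
slopes [-5.00669170e-03  2.27955092e-02  1.89772730e+02]
lid centre [469.5 278.5] inliers 13 55
scene circle [507.7 266.7  65.6] 83
scene circle [508.8 266.4  42.2] 51
```

```bash
cat > lid2.py <<'E'
import sys
from h import *
from scipy.optimize import least_squares
k=sys.argv[1];z0=float(sys.argv[2])
for n in("top","scene"):
    t=load(n+k);P=cloud(t);hs=cv2.cvtColor(t["frame"],cv2.COLOR_RGB2HSV)
    m=(abs(P[...,2]-z0)<9)&(hs[...,1]<50)&(hs[...,2]>150)&(np.hypot(P[...,0]-506,P[...,1]-269)<56)
    Q=P[m];zm=np.median(Q[:,2]);A=np.c_[Q[:,:2]-Q[:,:2].mean(0),np.ones(len(Q))];print(n,len(Q),"z",zm.round(1),"slopes",np.linalg.lstsq(A,Q[:,2],rcond=None)[0][:2].round(3))
    cs,_=cv2.findContours(m.astype(np.uint8),0,1);c=max(cs,key=cv2.contourArea)[:,0]
    w=np.array([onz(t,u,v,z0)[:2] for u,v in c]);f=lambda p:np.hypot(*(w-p).T)-41.2
    best=None
    for s in np.random.default_rng(0).normal([506,268],6,(20,2)):
        r=least_squares(f,s,loss="cauchy",f_scale=1.)
        if best is None or r.cost<best.cost:best=r
    print("  lid centre",best.x.round(1),"inl",(abs(f(best.x))<2).sum(),len(w))
E
python3 lid2.py 18 187;python3 lid2.py 18 189
```

```text
top 393 z 189.8 slopes [-0.011  0.011]
  lid centre [508.6 267.7] inl 23 55
scene 255 z 190.6 slopes [-0.052  0.011]
  lid centre [505.7 268.6] inl 25 53
top 405 z 189.9 slopes [-0.014  0.005]
  lid centre [507.7 268.2] inl 24 53
scene 256 z 190.8 slopes [-0.041  0.016]
  lid centre [507.5 267.6] inl 30 55
```

```bash
python3 -m creep '[{"tx":0,"ty":0.04,"tz":0,"turn":0,"fingers":0},{"tx":0,"ty":0.1,"tz":0,"turn":0,"fingers":0},{"tx":0,"ty":0.15,"tz":0,"turn":0,"fingers":0},{"tx":0,"ty":0.19,"tz":0,"turn":0,"fingers":0},{"tx":0,"ty":0.21,"tz":0,"turn":0,"fingers":0},{"tx":0,"ty":0.21,"tz":0,"turn":0,"fingers":0},{"tx":0,"ty":0.21,"tz":0,"turn":0,"fingers":0}]'; python3 snap.py 19 4; python3 lid2.py 19 145; python3 lid2.py 19 147
python3 - <<'E'
from h import *
s=load("scene19");t=load("top19")
a=cv2.resize(s["frame"][170:270,330:430,::-1],None,fx=4,fy=4,interpolation=2);b=cv2.resize(t["frame"][140:240,190:290,::-1],None,fx=4,fy=4,interpolation=2)
cv2.imwrite("pics/d19.png",np.hstack([a,b]))
E
```

```text
clock: 34.95
eef_pos: [411.5, 288.1, 118.7]
eef_rot: [-1.571, -0.002, -0.203]
wrist_force: [0.5, -0.2, -4.0]
finger_gap: 9.5
mean [-0.447  0.215 -4.383  0.11   0.399 -0.021] se [0.202 0.23  0.138 0.008 0.011 0.018] clock 35.15
top 357 z 148.6 slopes [-0.005  0.006]
  lid centre [508.6 268.9] inl 22 57
scene 248 z 149.4 slopes [-0.051  0.028]
  lid centre [503.8 268.4] inl 25 53
top 377 z 148.8 slopes [-0.004  0.005]
  lid centre [508.1 268.4] inl 22 53
scene 256 z 149.7 slopes [-0.035  0.019]
  lid centre [505.8 267.4] inl 29 54
```

View pics/d19.png

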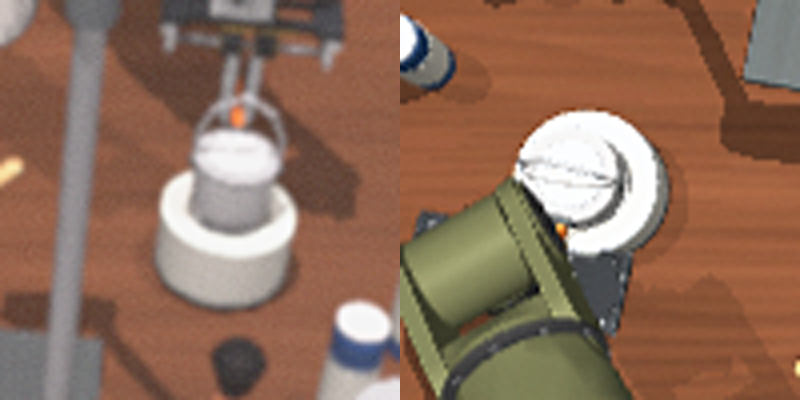

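```bash
python3 -m creep '[{"tx":0,"ty":0.008,"tz":0,"turn":0,"fingers":0},{"tx":0,"ty":0.016,"tz":0,"turn":0,"fingers":0},{"tx":0,"ty":0.024,"tz":0,"turn":0,"fingers":0},{"tx":0,"ty":0.032,"tz":0,"turn":0,"fingers":0},{"tx":0,"ty":0.04,"tz":0,"turn":0,"fingers":0},{"tx":0,"ty":0.048,"tz":0,"turn":0,"fingers":0},{"tx":0,"ty":0.055,"tz":0,"turn":0,"fingers":0},{"tx":0,"ty":0.055,"tz":0,"turn":0,"fingers":0}]'; python3 snap.py 20 8
```

```text
clock: 35.95
eef_pos: [411.4, 288.0, 107.6]
eef_rot: [-1.571, -0.002, -0.203]
wrist_force: [-0.2, -0.1, -4.2]
finger_gap: 9.5
mean [ 8.800e-02  6.800e-02 -4.216e+00  1.050e-01  4.110e-01  2.000e-03] se [0.089 0.154 0.235 0.008 0.009 0.007] clock 36.35
```

No contact with the foot about 6 mm inside the rim. Continuing.

```bash
python3 -m creep '[{"tx":0,"ty":0.008,"tz":0,"turn":0,"fingers":0},{"tx":0,"ty":0.016,"tz":0,"turn":0,"fingers":0},{"tx":0,"ty":0.024,"tz":0,"turn":0,"fingers":0},{"tx":0,"ty":0.032,"tz":0,"turn":0,"fingers":0},{"tx":0,"ty":0.04,"tz":0,"turn":0,"fingers":0},{"tx":0,"ty":0.048,"tz":0,"turn":0,"fingers":0},{"tx":0,"ty":0.055,"tz":0,"turn":0,"fingers":0},{"tx":0,"ty":0.055,"tz":0,"turn":0,"fingers":0}]'; python3 snap.py 21 8
```

```text
clock: 37.15
eef_pos: [411.5, 288.0, 96.7]
eef_rot: [-1.571, -0.002, -0.203]
wrist_force: [1.5, -0.1, -4.5]
finger_gap: 9.6
mean [ 0.845 -0.041 -4.526  0.074  0.272 -0.017] se [0.234 0.125 0.222 0.012 0.014 0.006] clock 37.55
```

```bash
python3 -m creep '[{"tx":0.005,"ty":0,"tz":0,"turn":0,"fingers":0},{"tx":0.005,"ty":0.008,"tz":0,"turn":0,"fingers":0},{"tx":0.006,"ty":0.016,"tz":0,"turn":0,"fingers":0},{"tx":0.007,"ty":0.024,"tz":0,"turn":0,"fingers":0},{"tx":0.007,"ty":0.032,"tz":0,"turn":0,"fingers":0},{"tx":0.007,"ty":0.04,"tz":0,"turn":0,"fingers":0},{"tx":0.007,"ty":0.048,"tz":0,"turn":0,"fingers":0},{"tx":0.007,"ty":0.055,"tz":0,"turn":0,"fingers":0},{"tx":0.007,"ty":0.055,"tz":0,"turn":0,"fingers":0}]'; python3 snap.py 22 8
```

```text
clock: 38.45
eef_pos: [412.9, 287.7, 85.7]
eef_rot: [-1.571, -0.002, -0.203]
wrist_force: [-0.4, -0.2, -5.0]
finger_gap: 9.4
mean [-0.025 -0.169 -3.936  0.085  0.421  0.027] se [0.1   0.145 0.115 0.008 0.006 0.01 ] clock 38.85
```

```bash
python3 -m creep '[{"tx":0,"ty":0.006,"tz":0,"turn":0,"fingers":0},{"tx":0,"ty":0.012,"tz":0,"turn":0,"fingers":0},{"tx":0,"ty":0.018,"tz":0,"turn":0,"fingers":0},{"tx":0,"ty":0.024,"tz":0,"turn":0,"fingers":0},{"tx":0,"ty":0.03,"tz":0,"turn":0,"fingers":0},{"tx":0,"ty":0.036,"tz":0,"turn":0,"fingers":0},{"tx":0,"ty":0.036,"tz":0,"turn":0,"fingers":0}]'; python3 snap.py 23 6
```

```text
clock: 39.55
eef_pos: [412.9, 287.7, 78.6]
eef_rot: [-1.571, -0.002, -0.203]
wrist_force: [0.1, 0.2, -4.1]
finger_gap: 9.4
mean [-2.000e-02 -2.900e-01 -4.093e+00  1.110e-01  3.950e-01 -2.000e-03] se [0.214 0.208 0.22  0.008 0.007 0.009] clock 39.85
```

```bash
python3 -m creep '[{"tx":0,"ty":0.004,"tz":0,"turn":0,"fingers":0},{"tx":0,"ty":0.008,"tz":0,"turn":0,"fingers":0},{"tx":0,"ty":0.012,"tz":0,"turn":0,"fingers":0},{"tx":0,"ty":0.012,"tz":0,"turn":0,"fingers":0}]'; python3 snap.py 24 6
```

```text
clock: 40.25
eef_pos: [413.0, 287.8, 76.3]
eef_rot: [-1.571, -0.002, -0.203]
wrist_force: [0.3, 0.4, -4.7]
finger_gap: 9.6
mean [-3.340e-01 -1.900e-01 -4.176e+00  8.300e-02  3.990e-01  1.000e-03] se [0.089 0.118 0.18  0.013 0.008 0.012] clock 40.55
```

```bash
python3 -m creep '[{"tx":0,"ty":0.004,"tz":0,"turn":0,"fingers":0},{"tx":0,"ty":0.008,"tz":0,"turn":0,"fingers":0},{"tx":0,"ty":0.01,"tz":0,"turn":0,"fingers":0},{"tx":0,"ty":0.01,"tz":0,"turn":0,"fingers":0}]'; python3 snap.py 25 6
```

```text
clock: 40.95
eef_pos: [413.0, 288.0, 74.8]
eef_rot: [-1.57, -0.003, -0.203]
wrist_force: [-5.0, -0.1, 4.1]
finger_gap: 9.7
mean [-5.481  0.159  4.325  0.06   1.081 -0.034] se [0.118 0.141 0.126 0.008 0.014 0.007] clock 41.25
```

```bash
python3 -m creep '[{"tx":-0.004,"ty":0,"tz":0,"turn":0,"fingers":0},{"tx":-0.005,"ty":0,"tz":0,"turn":0,"fingers":0}]' 20; python3 -m creep '[{"tx":0,"ty":0,"tz":0,"turn":0,"fingers":0},{"tx":0,"ty":0,"tz":0,"turn":0,"fingers":0},{"tx":0,"ty":0,"tz":0,"turn":0,"fingers":0}]' 8;python3 -m creep '[{"tx":0,"ty":0.003,"tz":0,"turn":0,"fingers":0},{"tx":0,"ty":0.005,"tz":0,"turn":0,"fingers":0},{"tx":0,"ty":0.005,"tz":0,"turn":0,"fingers":0}]' 3; python3 snap.py 26 6
```

```text
clock: 41.45
eef_pos: [412.4, 288.2, 74.9]
eef_rot: [-1.57, -0.003, -0.203]
wrist_force: [1.6, 0.0, -1.0]
finger_gap: 9.9
clock: 41.75
eef_pos: [412.5, 288.2, 75.0]
eef_rot: [-1.57, -0.004, -0.203]
wrist_force: [0.3, -0.5, 1.2]
finger_gap: 9.9
clock: 42.05
eef_pos: [412.4, 288.3, 74.0]
eef_rot: [-1.569, -0.004, -0.203]
wrist_force: [-2.0, 0.3, 4.4]
finger_gap: 10.0
mean [-2.727  0.182  4.253 -0.005  0.503 -0.036] se [0.186 0.166 0.228 0.011 0.011 0.01 ] clock 42.35
```

Resting on the floor with a light grip. Opening gently.

```bash
python3 -m creep '[{"tx":0,"ty":0,"tz":0,"turn":0,"fingers":11},{"tx":0,"ty":0,"tz":0,"turn":0,"fingers":14},{"tx":0,"ty":0,"tz":0,"turn":0,"fingers":20},{"tx":0,"ty":0,"tz":0,"turn":0,"fingers":30},{"tx":0,"ty":0,"tz":0,"turn":0,"fingers":50},{"tx":0,"ty":0,"tz":0,"turn":0,"fingers":50},{"tx":0,"ty":0,"tz":0,"turn":0,"fingers":50},{"tx":0,"ty":0,"tz":0,"turn":0,"fingers":50}]'; python3 snap.py 27 4; python3 lid2.py 27 102; python3 lid2.py 27 104; python3 goal.py 412 288 200 -.2
python3 - <<'E'
from h import *
s=load("scene27");t=load("top27")
a=cv2.resize(s["frame"][170:270,330:430,::-1],None,fx=4,fy=4,interpolation=2);b=cv2.resize(t["frame"][140:240,190:290,::-1],None,fx=4,fy=4,interpolation=2)
cv2.imwrite("pics/d27.png",np.hstack([a,b]))
E
```

```text
clock: 43.15
eef_pos: [412.5, 288.2, 74.0]
eef_rot: [-1.57, -0.004, -0.203]
wrist_force: [0.4, 0.1, -0.5]
finger_gap: 50.0
mean [-0.083  0.191 -0.039  0.013 -0.012  0.007] se [0.192 0.277 0.114 0.005 0.009 0.018] clock 43.35
top 333 z 104.5 slopes [-0.    -0.001]
  lid centre [509.3 267.4] inl 20 52
scene 259 z 105.8 slopes [-0.05  0.02]
  lid centre [506.6 267.9] inl 29 54
top 348 z 104.9 slopes [-0.003 -0.008]
  lid centre [509.1 266.9] inl 18 49
scene 257 z 106.0 slopes [-0.035  0.027]
  lid centre [508.8 267. ] inl 31 55
clock 43.35 pos [412.5 288.2  74. ] rot [-1.5695 -0.0036 -0.2028] F [ 0.14 -0.51 -0.36] M [ 0.005 -0.021  0.06 ] gap 50.1 j [ 0.54  0.35  1.79 -0.    1.   -0.83]
tx ty tz [ 3.000e-04 -6.299e-01 -7.000e-04] turn -0.0009
```

View pics/d27.png

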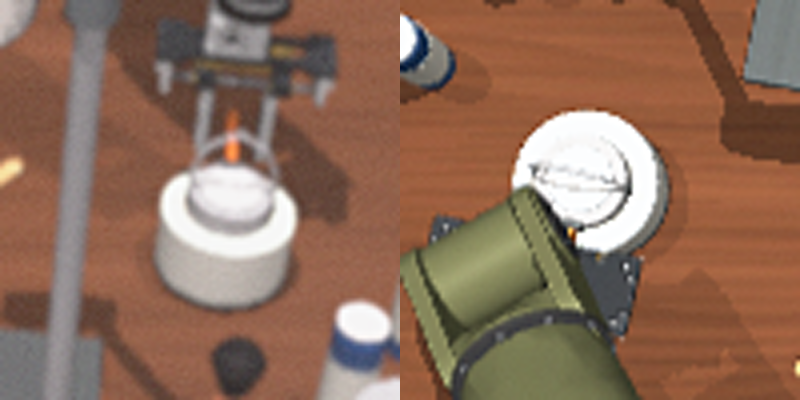

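The pot is down in the well, with the lid at top crop (580,180). Now withdraw the gripper upward and check without obstruction.

```bash
python3 -m creep '[{"tx":0,"ty":-0.03,"tz":0,"turn":0,"fingers":50},{"tx":0,"ty":-0.1,"tz":0,"turn":0,"fingers":50},{"tx":0,"ty":-0.25,"tz":0,"turn":0,"fingers":50},{"tx":0,"ty":-0.45,"tz":0,"turn":0,"fingers":50},{"tx":-0.1,"ty":-0.65,"tz":0,"turn":0,"fingers":50},{"tx":-0.3,"ty":-0.75,"tz":0,"turn":0,"fingers":50},{"tx":-0.4,"ty":-0.8,"tz":0,"turn":0,"fingers":50},{"tx":-0.4,"ty":-0.8,"tz":0,"turn":0,"fingers":50},{"tx":-0.4,"ty":-0.8,"tz":0,"turn":0,"fingers":50}]'; python3 snap.py 28 4; python3 lid2.py 28 102;  python3 - <<'E'
from h import *
s=load("scene28");t=load("top28")
a=cv2.resize(s["frame"][140:270,310:440,::-1],None,fx=3,fy=3,interpolation=2);b=cv2.resize(t["frame"][110:240,200:330,::-1],None,fx=3,fy=3,interpolation=2)
cv2.imwrite("pics/d28.png",np.hstack([a,b]))
P=cloud(t);hs=cv2.cvtColor(t["frame"],cv2.COLOR_RGB2HSV)
# handle
m=np.zeros((400,640),bool);m[195:235,215:265]=1
h=m&(hs[...,0]<22)&(hs[...,1]>110)&(hs[...,2]>195)&(P[...,2]>85);v,u=np.nonzero(h)
if len(u): print("handle",len(u),np.median(P[h][:,2]), "z near/far",[np.median(P[h&(np.arange(400)[:,None]<k)][:,2]) for k in (205,240)])
f0=load("top0")["frame"].astype(int);d=abs(f0-t["frame"]).sum(2)>120
cv2.imwrite("pics/diff28.png",(d*255).astype(np.uint8))
E
```

```text
clock: 44.25
eef_pos: [333.6, 304.3, 233.9]
eef_rot: [-1.569, -0.004, -0.202]
wrist_force: [0.2, 0.0, -0.2]
finger_gap: 49.9
mean [ 0.463 -0.116 -0.148  0.008  0.011 -0.005] se [0.333 0.344 0.298 0.013 0.017 0.011] clock 44.45
top 361 z 104.7 slopes [0.007 0.002]
  lid centre [508.9 269.2] inl 26 53
scene 255 z 105.5 slopes [-0.069  0.02 ]
  lid centre [507.2 267.4] inl 27 55
handle 50 106.15247335685063 z near/far [np.float64(105.77735776372947), np.float64(106.15247335685063)]
```

View pics/d28.png

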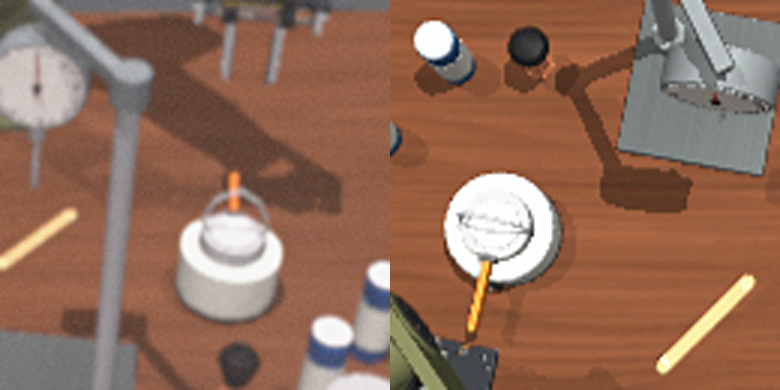

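View pics/diff28.png

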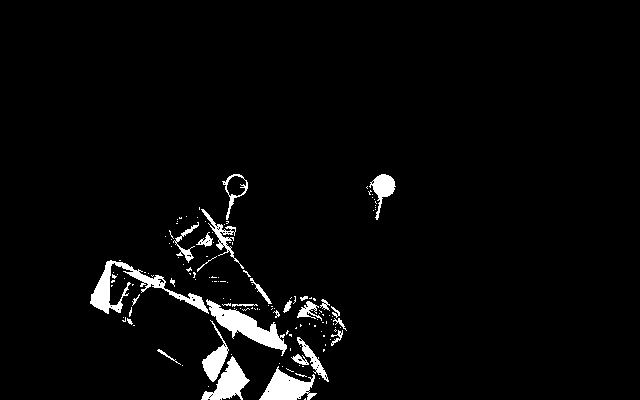

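The pot sits level in the well: handle top at 106 mm (106 expected), lid flat. The needle is at zero, and the difference image shows only the pot and the robot moved.

```bash
python3 - <<'E'
from cell import manip
print(manip.sign_off())
E
```

```text
the job is handed in; nothing more can be done
None
```

I weighed the wax pot on the spring scale, set it in the heater's well and handed the job in at about 44.5 s; no verdict is given.

- **Weighing:** The needle turned about half a turn, which is roughly 61 mm or 4.3 N, so the pot weighs about 0.44 kg. After I let go, it hung untouched from about 17.9 s to 23 s. Camera frames showed only sensor noise from about 19.5 s, so it was still for more than 3 s.
- **Lifting off:** When I took hold of the handle again, the hook pushed sideways on the bail with about 3 to 5 N (limit 15 N). I moved the gripper about 3 mm and that went away. During the lift at about 24 mm/s I also eased out a 1.7 N push along the hook. Hook speed was not measured directly; the arm moved at no more than about 30 mm/s while the bail was on the hook.
- **Placing:** The pot met the well floor with about 8.5 N (limit 40 N), and I released it with a light grip.
- **Final checks:**
  - The handle top is at 106 mm (106 expected) and the lid looks level from the top camera.
  - The needle is back at zero.
  - The before-and-after pictures show that only the pot and the robot moved.
- **Disagreements:**
  - The two cameras differ by 2 to 3 mm on where the pot and heater are. The pot's axis came out about 1 to 3 mm from the well centre, against a limit of 6 mm.
  - The scene camera's depth suggests a lid slope of about 0.07 rad, over the 0.05 limit. I did not trust it, because the top view and the handle height both show the pot level.

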